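Clamp a dispensing barrel in its sprung cradle

TASK

Load the dispensing barrel into the clamping cradle: lift the sprung clamp bar clear of its guide ears and turn it well aside, then roll or lay the barrel from the loading shelf into the V trough so that it lies about centred under the bar's path. Lift the bar again, turn it back over the barrel and lower it between its ears until it rests on the barrel and holds it, then let go. Do not disturb the petri dish, the spare bar or the tape roll.

Things in the scene. Friction and masses are not known exactly. Their poses are not given: they have to be found in the camera images.
- cradle: Fixed aluminium clamping cradle on a dark 192 x 150 x 12 mm base on the table. Origin on the table under the bottom line of its V trough, midway along it; x from the loading shelf across the trough to the pivot post, y along the trough, z up. In this frame, mm: 90 degree V trough 140 long, x -14 to 14, bottom line z 26; back wall x 18 to 32, top z 54; pivot post at x 48, y 0, top z 123.
- shelf (a point): Centre of the top of the cradle's flat loading shelf, 40 mm above the table, 59 mm on the -x side of the trough's middle line; axes as the cradle's. The shelf spans 45 mm to either side of it in x (its +x edge is the edge of the trough) and 70 mm in y; at its -x end runs a stop lip 6 mm high and 6 mm wide.
- ears (a point): Point midway between the two dark guide ears on the back wall, 70 mm above the table, level with their tops; axes as the cradle's. The ears stand 16 mm above the wall, one on either side in y, 22 mm apart inside, each 6 mm thick (12 mm in x). The clamp bar, 18 mm wide, stands between them when down and cannot turn until lifted above them.
- seat (a point): Point on the axis of a fully seated barrel, in the middle of the V trough under the clamp bar: 48.6 mm above the table; axes as the cradle's.
- clamp_lift (a joint): Height of the sprung clamp bar above its lowest position, m, 0 to 0.030. A spring and the bar's weight press it down (about 3.6 N at 0, about 7 N at 0.028). Empty and down: 0. Resting on the seated barrel: about 0.0066. The bar clears the guide ears above about 0.013.
- clamp_bar (a joint): Turn of the clamp bar about the pivot post, rad, 0 to 1.75; stays where left. 0: it lies across the trough, from the post towards the shelf, at its stop. It turns counter-clockwise seen from above: at 1.57 it points along the cradle's -y, clear of trough and shelf. Let go aside, it sinks to its lowest height there and must be lifted again to bring it back over ears and barrel.
- knob (a point): Middle of the round black knob head on the clamp bar: upright, 25 mm diameter, 26 mm tall, 64 mm from the pivot axis, 97 mm above the table with the bar down. The bar below it is 18 mm wide, its top 29 mm and its underside 39 mm below this point, and it ends 12 mm beyond the knob. Axes turn with the bar.
- barrel: Dispensing barrel: white cylinder with steel ends, 32 mm diameter, 120 mm long, with a 12 mm thick nozzle standing out 16 mm at its +y end; 0.1 to 0.2 kg; rolls freely. It starts lying on the loading shelf, roughly along the trough, 50 to 72 mm from the trough's middle line. Origin at the middle of its axis; y along the axis.
- petri_dish: Bystander: flat round petri dish, 66 mm diameter, 13 mm tall, on the table. Origin at the centre of its underside.
- spare_bar: Bystander: stepped grey metal heater bar lying on the table, 60 mm long, 22 mm wide, 27 mm tall. Origin at the centre of its underside; y along it.
- tape_roll: Bystander: roll of tape lying flat, 66 mm diameter, 19 mm tall. Origin at the centre of its underside.

How it is judged:
By the outcome, as a careful person would: the job done as asked, in the order asked, and still so for the second after the job is handed in, with the robot touching nothing.
It also fails if it takes over 61 s, if anything falls off the work surface, if the arm or the gripper's body presses on something with over 40 N, if the wrist force passes 120 N, or if a joint passes its speed limit or range.

ROBOT

A 6-joint arm with a two-finger parallel gripper is mounted at the origin on a cart in front of the work surface, level with it; the furniture and walls round the work are solid. World frame = base frame: x ahead of the robot, y to its left, z up, the work surface at z = 0. Lengths are in mm, angles in rad, forces in N, time in s.
With the tool pointing down it reaches from about 350 to 775 mm from the base axis. Payload 7.3 kg.
Tool frame: the origin (TCP) lies midway between the tips of the shut fingers; the grasp point (between the pads) lies 19 mm behind it; x points along the fingers, z is the direction in which the jaws open and shut, and the axes are right-handed (so a half turn about x gives the same grasp; the last joint's range is limited). The gripper opens to 92 mm and grips with 3 to 60 N. Pads are 19 mm wide; open, the fingers measure 130 mm over their backs; the gripper's body (75 mm by 190 mm) begins 47 mm behind the grasp point.
Start: joints at [1.038, 0.342, 1.524, -0, 1.275, -0.146], TCP at [198.031, 486.239, 226.741] pointing down, gripper open.
Joint ranges: [-2.53, 2.53], [-0.77, 2.02], [0.04, 2.7], [-1, 4.14], [0.28, 2.66], [-3.11, 3.11]. Speed limits (rad/s): [2.57, 2.57, 3.14, 3.14, 3.14, 3.14].

INTERFACE

Orientations are given as [roll, pitch, yaw] about the fixed x, y, z axes, in that order (R = Rz(yaw) Ry(pitch) Rx(roll)).
In Python, from plant import monitor, optics, close_job gives the robot as it stands.
- The arm moves only by the tool send_rows, never from a script. Its argument "commands" is a list that holds one entry, the list of rows, each a list of 5 numbers: the shift along the tool's x, y, z in m, then the turn about the tool's x in degrees, then the finger opening in m, from 0 to 0.0918. A call has 1 to 10 rows; each row shifts and turns the pose as measured when the row begins, along the tool's axes as they then stand; what a row does not reach is not made up. A row lasts 1/12 s, in which the tool goes at most 41.7 mm and 7.16 degrees, less where a joint would pass 70% of its speed; a pose out of reach is approached as far as the arm can. A call with a gripper value outside its range is refused whole. The fingers move at their own pace and stop on an object; the grip force is fixed at half the most. Time passes only in rows, so rows that do not move let the fingers close. It gives the time, the measured TCP pose, the force and the opening at its end, in the units of the state.
- monitor.get_obs(): the state, without advancing time (a new reading comes with each control period).
- optics.capture(name): name is "side" or "top"; returns a dict with "color" (420x560x3 uint8, blue, green, red), "camera_matrix" (3x3 intrinsics, pixels), "camera_from_world" (4x4, takes a point from world to camera coordinates). Camera axes: x right, y down, z forward; pixel columns grow to the right and rows downward; lengths in mm; the calibration is good to about 2 mm. A picture is of the moment at which its call begins. There is no depth.
- close_job(): hands the job in, once; it reports no verdict.
The state is a dict: "time": time; "joint_positions": joint angles; "dq": joint speeds; "tau": joint torques, N m; "tool_pos": TCP position; "tcp_rot": TCP orientation; "contact_force": force on the tool from outside, world axes, zero at the start; "moment": the same for the moment, N m; "grip_width": finger opening in mm.
Only numpy, scipy, OpenCV 4.12 (cv2) and the standard library are available. Lean on these libraries where they do the work, as an engineer would, in place of code of your own. Each camera call takes 0.05 s, during which the arm holds its last target.

## Working session

There is one attempt and no reset: what is moved stays moved. The work goes in short steps, Python scripts to look and compute and a tool call to move; the robot and the scene stay as the last step left them, time stands still between calls to the robot, and variables do not carry over. Pictures are saved under pics/ and viewed, and the job is handed in when it is done.

Besides the shell and the picture viewer there is one more tool, called as name(argument=value, ...) on one line, values as JSON. send_rows: Moves the arm, as the interface text tells. Its arguments: {"type":"object","properties":{"commands":{"type":"array","items":{"type":"array","items":{"type":"array","items":{"type":"number"}}}}},"required":["commands"]}

```bash
ls; mkdir -p pics
python3 - <<'E'
from plant import monitor, optics
import cv2
print(monitor.get_obs())
for n in("side","top"):
    d=optics.capture(n); cv2.imwrite(f"pics/{n}0.png",d["color"]); print(d["camera_matrix"].tolist(),d["camera_from_world"].tolist())
E
```

```text
pics
{'time': 0.0, 'joint_positions': array([ 1.03798487e+00,  3.42713271e-01,  1.52495120e+00, -1.04016190e-05,
        1.27537865e+00, -1.46018782e-01]), 'dq': array([ 0.00038428, -0.00054257, -0.00181461,  0.00020578,  0.00022583,
       -0.00120972]), 'tau': array([ 2.68874510e-04, -4.31248319e+01, -2.44213575e+01,  7.17106042e-02,
        5.60665154e-02, -9.83144105e-05]), 'tool_pos': array([197.84153046, 485.89546419, 226.07282713]), 'tcp_rot': array([ 3.00243129,  1.56934582, -2.09674733]), 'contact_force': array([-0.43693255, -0.36567739,  0.07595432]), 'moment': array([0.01134939, 0.00243401, 0.00972396]), 'grip_width': 91.71447591688208}
[[449.6370783308409, 0.0, 273.85283007084126], [0.0, 449.6370783308409, 221.0401630977427], [0.0, 0.0, 1.0]] [[0.9990674918868157, -0.0424879236727103, 0.007676131640961222, -504.5573581492357], [-0.01894736897693582, -0.591202562058903, -0.8063005195482891, 98.76815406281902], [0.03879618362467205, 0.805403195273629, -0.5914562952401382, 1016.029259716687], [0.0, 0.0, 0.0, 1.0]]
[[433.613560755744, 0.0, 274.4209614794067], [0.0, 433.613560755744, 207.04033809413914], [0.0, 0.0, 1.0]] [[0.0026019726309107942, -0.9997985186857629, -0.019903561796384653, 35.01842943089248], [-0.9941924879718161, -0.00044501927673765894, -0.10761551383631454, 510.24226204445154], [0.10758497385247937, 0.02006798424351193, -0.9939933346907128, 900.4883765531825], [0.0, 0.0, 0.0, 1.0]]
```

View pics/side0.png

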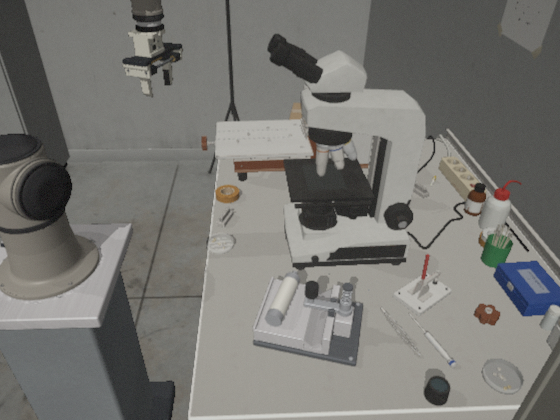

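View pics/top0.png

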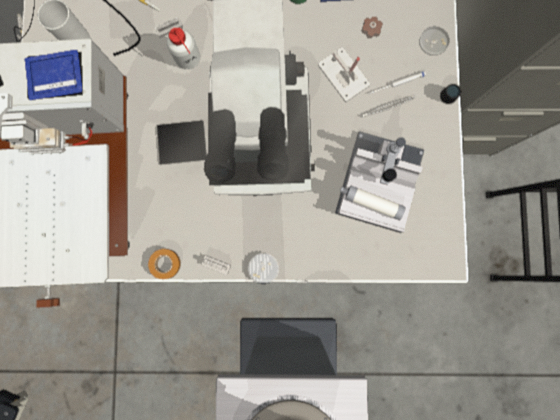

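```bash
cat > h.py <<'E'
import numpy as np, cv2
from plant import monitor, optics
def proj(d,P):
    P=np.atleast_2d(P); M=d["camera_from_world"]; c=P@M[:3,:3].T+M[:3,3]; p=c@d["camera_matrix"].T; return p[:,:2]/p[:,2:]
def back(d,uv,z):
    M=np.array(d["camera_from_world"]); R=M[:3,:3]; C=-R.T@M[:3,3]; r=R.T@np.linalg.inv(d["camera_matrix"])@np.array([uv[0],uv[1],1.]); return C+r*(z-C[2])/r[2]
def crop(d,x0,y0,w,h,f,name):
    cv2.imwrite(name,cv2.resize(d["color"][y0:y0+h,x0:x0+w],None,fx=f,fy=f,interpolation=cv2.INTER_CUBIC))
def state():
    s=monitor.get_obs(); print(round(s["time"],2),np.round(s["tool_pos"],1),np.round(s["tcp_rot"],3),np.round(s["contact_force"],1),round(s["grip_width"],1),np.round(s["joint_positions"],2)); return s
E
python3 - <<'E'
from h import *
crop(optics.capture("top"),320,115,120,125,5,"pics/t1.png")
crop(optics.capture("side"),240,260,140,110,5,"pics/s1.png")
E
```

```text
(no output)
```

View pics/t1.png

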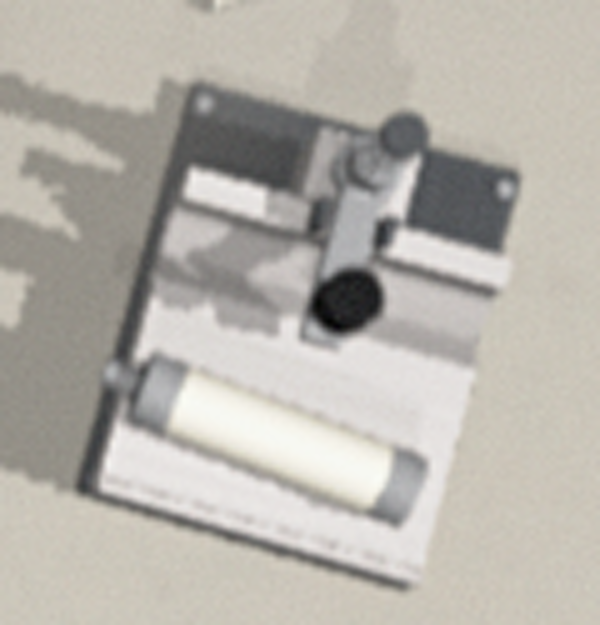

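View pics/s1.png

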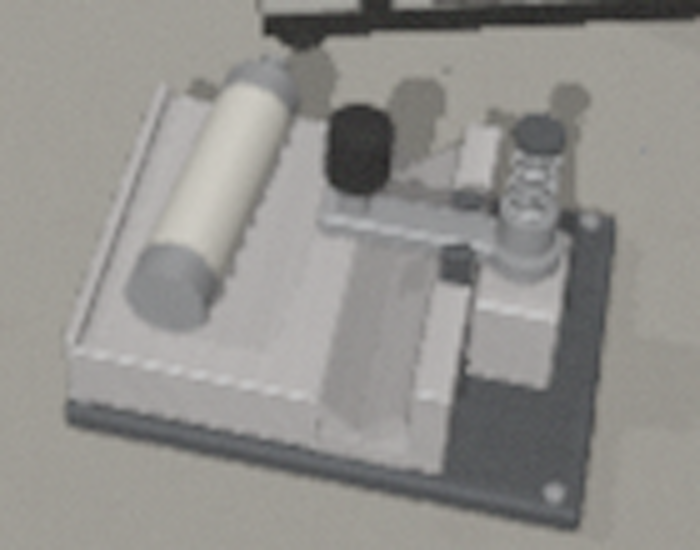

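```bash
cat > fit.py <<'E'
from h import *
from scipy.optimize import least_squares
dt=optics.capture("top");ds=optics.capture("side")
T=lambda u,v:(320+u/5,115+v/5); S=lambda u,v:(240+u/5,260+v/5)
obs=[("t",T(404,131),(48,0,123)),("t",T(348,298),(-16,0,105)),("t",T(195,85),('b',75,12)),("t",T(520,172),('b',-75,12)),
("t",T(183,203),(18,70,54)),("t",T(498,292),(18,-70,54)),("t",T(513,258),(32,-70,54)),("t",T(410,584),('a',-75,12)),("t",T(82,488),('a',75,12)),
("s",S(540,131),(48,0,123)),("s",S(360,150),(-16,0,97)),("s",S(577,515),('b',-75,12)),("s",S(612,215),('b',75,12)),("s",S(68,402),('a',-75,12)),
("s",S(413,400),(18,-70,54)),("s",S(320,405),(-14,-70,40))]
def res(p,full=False):
    c,s=np.cos(p[2]),np.sin(p[2]); out=[]
    for cam,uv,P in obs:
        x={'a':p[3],'b':p[3]+192}.get(P[0],P[0]); 
        W=[p[0]+c*x-s*P[1],p[1]+s*x+c*P[1],P[2]]
        out.append(proj(dt if cam=="t" else ds,W)[0]-uv)
    return np.array(out) if full else np.ravel(out)
r=least_squares(res,[450,-220,-.25,-107],loss="soft_l1")
E
python3 - <<'E'
from fit import *
print(r.x); print(np.round(res(r.x,True),1))
c,s=np.cos(r.x[2]),np.sin(r.x[2])
def w(x,y): return np.round([r.x[0]+c*x-s*y,r.x[1]+s*x+c*y],1)
print("post",w(48,0),"knob",w(-16,0))
# barrel ends from top, axis at z=56
R=np.array([[c,-s],[s,c]])
for uv in [T(158,392),T(405,487)]:
    p=back(dt,uv,60)[:2]; print("barrel",p,R.T@(p-r.x[:2]))
E
```

```text
[ 5.81038609e+02 -1.98773611e+02 -2.87299044e-01 -1.09313209e+02]
[[ 0.7  0.7]
 [ 1.   0.2]
 [-0.1 -1.2]
 [ 1.1  0.1]
 [-0.1 -1. ]
 [ 1.9 -0.2]
 [ 0.5  0.2]
 [ 0.6  1.6]
 [-1.1  1.1]
 [ 0.3 -1.2]
 [-0.2 -0.9]
 [ 1.1 -0.4]
 [ 1.4 -0.8]
 [-1.2  0.5]
 [-0.1 -2.3]
 [ 0.2 -1.8]]
post [ 627.1 -212.4] knob [ 565.7 -194.2]
barrel [ 535.1319191  -124.27480115] [-65.13530672  58.43704863]
barrel [ 495.76765381 -224.64287579] [-74.44553816 -48.97158872]
```

Run:
```python
from h import *
dt=optics.capture("top");ds=optics.capture("side")
for z in (250,300,350,400,450,500):
    print(z,[np.round(back(dt,uv,z)[:2]) for uv in [(222,182),(272,182)]],np.round(back(ds,(280,50),z)[:2]))
print([np.round(back(dt,uv,150)[:2]) for uv in [(312,190),(305,70),(212,190)]])
s=state()
from scipy.spatial.transform import Rotation as Ro
print(np.round(Ro.from_euler("xyz",s["tcp_rot"]).as_matrix(),3))
```

```text
250 [array([527., 117.]), array([527.,  35.])] [558. 790.]
300 [array([519., 110.]), array([519.,  34.])] [547. 609.]
350 [array([511., 103.]), array([511.,  33.])] [537. 429.]
400 [array([502.,  96.]), array([502.,  31.])] [526. 248.]
450 [array([494.,  89.]), array([494.,  30.])] [516.  67.]
500 [array([486.,  82.]), array([486.,  29.])] [ 505. -114.]
[array([529., -37.]), array([762., -25.]), array([529., 150.])]
0.4 [198.  486.2 226.6] [ 3.015  1.571 -2.084] [-0.4  0.2  0.2] 91.6 [ 1.04  0.34  1.52 -0.    1.28 -0.15]
[[-0.    -0.926  0.377]
 [-0.     0.377  0.926]
 [-1.     0.    -0.   ]]
```

```bash
cat > plan.py <<'E'
from h import *
from scipy.spatial.transform import Rotation as Ro
def plan(wps,grip,step=38,rot=6.5,n0=0):
    """wps: list of (x,y,z,psi or None[, step]) ; prints rows"""
    s=state(); R=Ro.from_euler("xyz",s["tcp_rot"]).as_matrix()
    psi=np.arctan2(R[1,2],R[0,2]); p=np.array(s["tool_pos"]); print("psi",round(psi,3),"tilt",np.round(R[:,0],3))
    rows=[]
    for w in wps:
        t=np.array(w[:3]); dpsi=0 if w[3] is None else w[3]-psi; st=w[4] if len(w)>4 else step
        n=max(1,int(np.ceil(np.linalg.norm(t-p)/st)),int(np.ceil(abs(np.degrees(dpsi))/rot)))
        d=(t-p)/n
        for i in range(n):
            c,sn=np.cos(psi),np.sin(psi)
            rows.append([round(-d[2]/1000,4),round((-d[0]*sn+d[1]*c)/1000,4),round((d[0]*c+d[1]*sn)/1000,4),round(-np.degrees(dpsi)/n,2),grip]); psi+=dpsi/n
        p=t
    for i in range(0,len(rows),10): print(str(rows[i:i+10]).replace(" ",""))
E
python3 - <<'E'
from plan import *
plan([(300,270,226,None),(370,60,226,None),(400,-150,226,None)],0.0918)
E
```

```text
0.4 [198.  486.2 226.6] [ 3.015  1.571 -2.084] [-0.4  0.2  0.2] 91.6 [ 1.04  0.34  1.52 -0.    1.28 -0.15]
psi 1.184 tilt [-0. -0. -1.]
[[np.float64(0.0001),np.float64(-0.0251),np.float64(-0.0231),np.float64(-0.0),0.0918],[np.float64(0.0001),np.float64(-0.0251),np.float64(-0.0231),np.float64(-0.0),0.0918],[np.float64(0.0001),np.float64(-0.0251),np.float64(-0.0231),np.float64(-0.0),0.0918],[np.float64(0.0001),np.float64(-0.0251),np.float64(-0.0231),np.float64(-0.0),0.0918],[np.float64(0.0001),np.float64(-0.0251),np.float64(-0.0231),np.float64(-0.0),0.0918],[np.float64(0.0001),np.float64(-0.0251),np.float64(-0.0231),np.float64(-0.0),0.0918],[np.float64(0.0001),np.float64(-0.0251),np.float64(-0.0231),np.float64(-0.0),0.0918],[np.float64(-0.0),np.float64(-0.024),np.float64(-0.028),np.float64(-0.0),0.0918],[np.float64(-0.0),np.float64(-0.024),np.float64(-0.028),np.float64(-0.0),0.0918],[np.float64(-0.0),np.float64(-0.024),np.float64(-0.028),np.float64(-0.0),0.0918]]
[[np.float64(-0.0),np.float64(-0.024),np.float64(-0.028),np.float64(-0.0),0.0918],[np.float64(-0.0),np.float64(-0.024),np.float64(-0.028),np.float64(-0.0),0.0918],[np.float64(-0.0),np.float64(-0.024),np.float64(-0.028),np.float64(-0.0),0.0918],[np.float64(-0.0),np.float64(-0.0178),np.float64(-0.0305),np.float64(-0.0),0.0918],[np.float64(-0.0),np.float64(-0.0178),np.float64(-0.0305),np.float64(-0.0),0.0918],[np.float64(-0.0),np.float64(-0.0178),np.float64(-0.0305),np.float64(-0.0),0.0918],[np.float64(-0.0),np.float64(-0.0178),np.float64(-0.0305),np.float64(-0.0),0.0918],[np.float64(-0.0),np.float64(-0.0178),np.float64(-0.0305),np.float64(-0.0),0.0918],[np.float64(-0.0),np.float64(-0.0178),np.float64(-0.0305),np.float64(-0.0),0.0918]]
```

Run:
```python
t=open('plan.py').read()
t=t.replace('''    for i in range(0,len(rows),10): print(str(rows[i:i+10]).replace(" ",""))''','''    k=0
    from itertools import groupby
    for r,g in groupby([tuple(map(float,r)) for r in rows]): print(len(list(g)),"x",list(r))''')
open('plan.py','w').write(t)
```

send_rows(commands=[[[0, -0.025, -0.023, 0, 0.0918], [0, -0.025, -0.023, 0, 0.0918], [0, -0.025, -0.023, 0, 0.0918], [0, -0.025, -0.023, 0, 0.0918], [0, -0.025, -0.023, 0, 0.0918], [0, -0.025, -0.023, 0, 0.0918], [0, -0.025, -0.023, 0, 0.0918], [0, -0.024, -0.028, 0, 0.0918], [0, -0.024, -0.028, 0, 0.0918], [0, -0.024, -0.028, 0, 0.0918]]])

```text
time: 1.23
tool_pos: [337.8, 159.3, 225.8]
tcp_rot: [-0.336, 1.566, 0.861]
contact_force: [1.7, 0.7, -0.5]
grip_width: 91.7
```

send_rows(commands=[[[0, -0.022, -0.028, 0, 0.0918], [0, -0.022, -0.028, 0, 0.0918], [0, -0.022, -0.028, 0, 0.0918], [0, -0.018, -0.03, 0, 0.0918], [0, -0.018, -0.03, 0, 0.0918], [0, -0.018, -0.03, 0, 0.0918], [0, -0.018, -0.03, 0, 0.0918], [0, -0.018, -0.03, 0, 0.0918], [0, 0, 0, 0, 0.0918]]])

```text
time: 1.98
tool_pos: [399.8, -135.9, 227.5]
tcp_rot: [-1.17, 1.559, 0.021]
contact_force: [0.3, 0.2, 0.6]
grip_width: 91.7
```

Run:
```python
from plan import *
plan([(500,-185,200,-1.858)],0.06)
```

```text
1.98 [ 399.8 -135.9  227.5] [-1.17   1.559  0.021] [0.3 0.2 0.6] 91.7 [-0.51  0.15  1.79  0.01  1.2  -1.71]
psi 1.191 tilt [ 0.012  0.    -1.   ]
1 x [0.001, -0.0041, -0.0003, 6.47, 0.06]
1 x [0.001, -0.0041, 0.0002, 6.47, 0.06]
1 x [0.001, -0.0041, 0.0006, 6.47, 0.06]
1 x [0.001, -0.004, 0.0011, 6.47, 0.06]
1 x [0.001, -0.0038, 0.0015, 6.47, 0.06]
1 x [0.001, -0.0036, 0.0019, 6.47, 0.06]
1 x [0.001, -0.0034, 0.0023, 6.47, 0.06]
1 x [0.001, -0.0031, 0.0027, 6.47, 0.06]
1 x [0.001, -0.0028, 0.003, 6.47, 0.06]
1 x [0.001, -0.0024, 0.0033, 6.47, 0.06]
1 x [0.001, -0.002, 0.0036, 6.47, 0.06]
1 x [0.001, -0.0016, 0.0038, 6.47, 0.06]
1 x [0.001, -0.0012, 0.004, 6.47, 0.06]
1 x [0.001, -0.0007, 0.0041, 6.47, 0.06]
1 x [0.001, -0.0003, 0.0041, 6.47, 0.06]
1 x [0.001, 0.0002, 0.0041, 6.47, 0.06]
1 x [0.001, 0.0007, 0.0041, 6.47, 0.06]
1 x [0.001, 0.0011, 0.004, 6.47, 0.06]
1 x [0.001, 0.0016, 0.0038, 6.47, 0.06]
1 x [0.001, 0.002, 0.0036, 6.47, 0.06]
1 x [0.001, 0.0024, 0.0034, 6.47, 0.06]
1 x [0.001, 0.0027, 0.0031, 6.47, 0.06]
1 x [0.001, 0.0031, 0.0028, 6.47, 0.06]
1 x [0.001, 0.0034, 0.0024, 6.47, 0.06]
1 x [0.001, 0.0036, 0.002, 6.47, 0.06]
1 x [0.001, 0.0038, 0.0016, 6.47, 0.06]
1 x [0.001, 0.004, 0.0011, 6.47, 0.06]
```

send_rows(commands=[[[0, 0, 0, 7, 0.06], [0, 0, 0, 7, 0.06], [0, 0, 0, 7, 0.06], [0, 0, 0, 7, 0.06], [0, 0, 0, 7, 0.06], [0, 0, 0, 7, 0.06], [0, 0, 0, 7, 0.06], [0, 0, 0, 7, 0.06], [0, 0, 0, 7, 0.06], [0, 0, 0, 7, 0.06]]])

```text
time: 2.82
tool_pos: [398.5, -134.3, 227.2]
tcp_rot: [0.296, 1.56, 0.236]
contact_force: [0.5, -0.1, -0.2]
grip_width: 60.1
```

send_rows(commands=[[[0, 0, 0, 7, 0.06], [0, 0, 0, 7, 0.06], [0, 0, 0, 7, 0.06], [0, 0, 0, 7, 0.06], [0, 0, 0, 7, 0.06], [0, 0, 0, 7, 0.06], [0, 0, 0, 7, 0.06], [0, 0, 0, 7, 0.06], [0, 0, 0, 7, 0.06], [0, 0, 0, 7, 0.06]]])

```text
time: 3.65
tool_pos: [397.4, -127.6, 227.8]
tcp_rot: [1.718, 1.559, 0.408]
contact_force: [0.5, -0.3, -0.7]
grip_width: 60.1
```

Run:
```python
from plan import *
plan([(540,-187,160,-1.858)],0.06)
```

```text
3.65 [ 397.4 -127.6  227.8] [1.718 1.559 0.408] [ 0.5 -0.3 -0.7] 60.1 [-0.5   0.14  1.8   0.01  1.2   0.8 ]
psi -1.31 tilt [ 0.011  0.005 -1.   ]
1 x [0.0136, 0.0245, 0.0188, 6.28, 0.06]
1 x [0.0136, 0.0264, 0.016, 6.28, 0.06]
1 x [0.0136, 0.028, 0.013, 6.28, 0.06]
1 x [0.0136, 0.0293, 0.0099, 6.28, 0.06]
1 x [0.0136, 0.0302, 0.0066, 6.28, 0.06]
```

send_rows(commands=[[[0.0136, 0.0245, 0.0188, 6.3, 0.06], [0.0136, 0.0264, 0.016, 6.3, 0.06], [0.0136, 0.028, 0.013, 6.3, 0.06], [0.0136, 0.0293, 0.0099, 6.3, 0.06], [0.0136, 0.0302, 0.0066, 6.3, 0.06], [0, 0, 0, 0, 0.06]]])

```text
time: 4.15
tool_pos: [545.6, -186.0, 159.7]
tcp_rot: [2.159, 1.556, 0.266]
contact_force: [-2.2, -0.2, -1.2]
grip_width: 59.9
```

Run:
```python
from plan import *
crop(optics.capture("top"),320,95,120,125,5,"pics/t2.png")
crop(optics.capture("side"),220,230,160,130,5,"pics/s2.png")
plan([(566,-194,130,-1.858,20)],0.06)
```

```text
4.25 [ 542.8 -184.5  162.1] [2.172 1.556 0.287] [-0.3  0.3  0.2] 60.0 [-0.47  0.48  1.49  0.01  1.16  1.41]
psi -1.886 tilt [ 0.014  0.004 -1.   ]
1 x [0.0107, 0.0083, 0.0006, -0.53, 0.06]
1 x [0.0107, 0.0083, 0.0007, -0.53, 0.06]
1 x [0.0107, 0.0083, 0.0008, -0.53, 0.06]
```

View pics/t2.png

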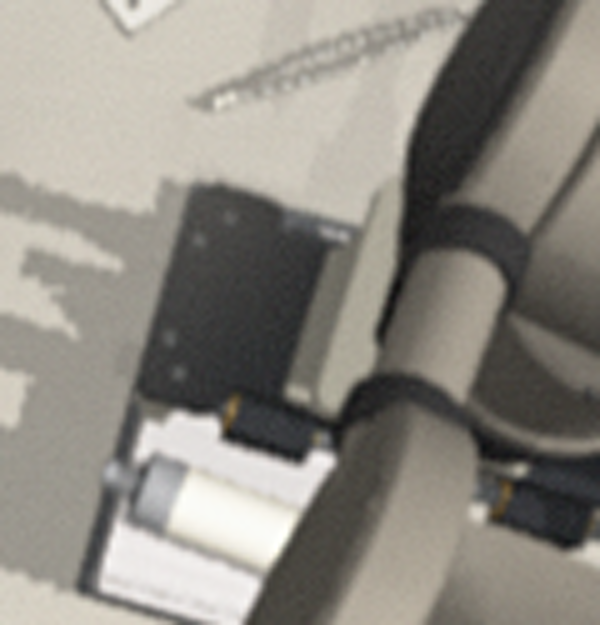

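View pics/s2.png

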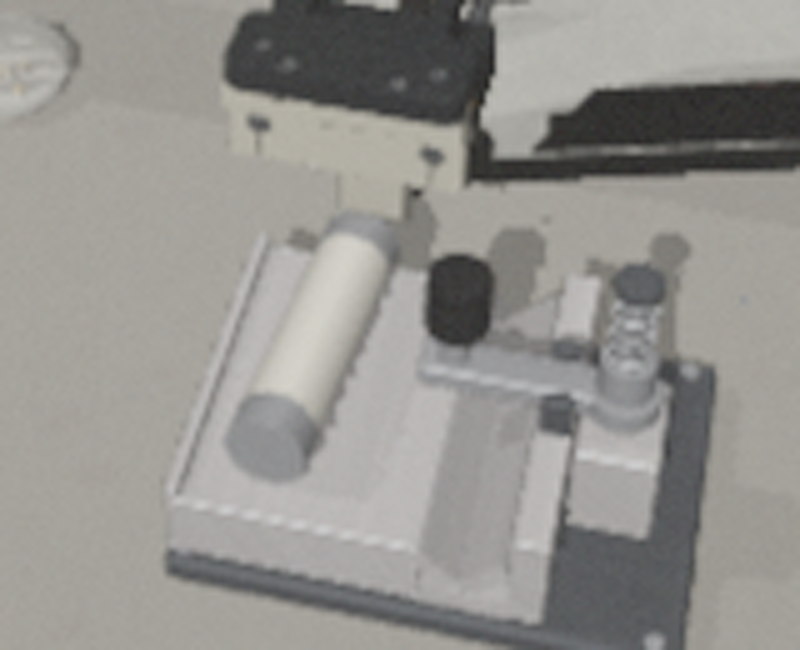

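Run:
```python
from plan import *
d=optics.capture("side"); s=state()
R=Ro.from_euler("xyz",s["tcp_rot"]).as_matrix()
im=d["color"].copy()
for q in [(0,0,0),(-19,0,0),(0,0,30),(0,0,-30),(-66,0,95),(-66,0,-95)]:
    u=proj(d,s["tool_pos"]+R@np.array(q))[0]; print(q,u); cv2.circle(im,(int(u[0]),int(u[1])),2,(0,0,255),-1)
cv2.imwrite("pics/s3.png",im)
```

```text
4.3 [ 542.4 -184.4  163.2] [2.109 1.555 0.224] [-0.4  0.9 -0.4] 59.9 [-0.47  0.48  1.5   0.01  1.16  1.41]
(0, 0, 0) [300.21161669 258.47000161]
(-19, 0, 0) [300.5147555  250.21533544]
(0, 0, 30) [296.29776122 269.67779106]
(0, 0, -30) [303.90273198 247.9000551 ]
(-66, 0, 95) [287.39484735 265.68328804]
(-66, 0, -95) [312.73938724 198.34979997]
```

View pics/s3.png

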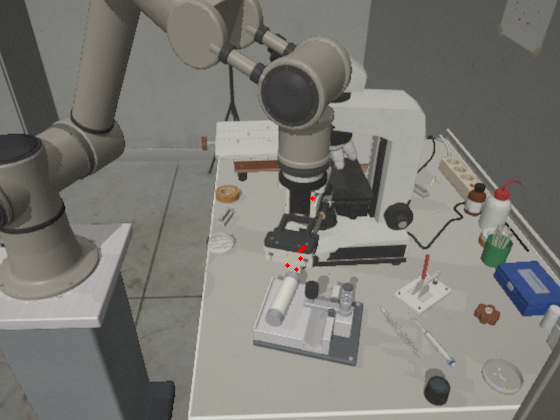

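send_rows(commands=[[[0.012, 0.0085, 0.001, -0.5, 0.06], [0.012, 0.0085, 0.001, -0.5, 0.06], [0.012, 0.0085, 0.001, -0.5, 0.06], [0, 0, 0, 0, 0.06]]])

```text
time: 4.63
tool_pos: [566.2, -193.4, 130.7]
tcp_rot: [1.904, 1.551, 0.052]
contact_force: [-0.6, 0.4, 0.3]
grip_width: 59.7
```

Run:
```python
from plan import *
plan([(566,-194,82,-1.858,15)],0.06)
d=optics.capture("side")
crop(d,230,240,160,120,5,"pics/s4.png")
```

```text
4.63 [ 566.2 -193.4  130.7] [1.904 1.551 0.052] [-0.6  0.4  0.3] 59.7 [-0.46  0.55  1.47  0.01  1.11  1.38]
psi -1.852 tilt [ 0.02   0.001 -1.   ]
4 x [0.0122, 0.0, 0.0001, 0.08, 0.06]
```

View pics/s4.png

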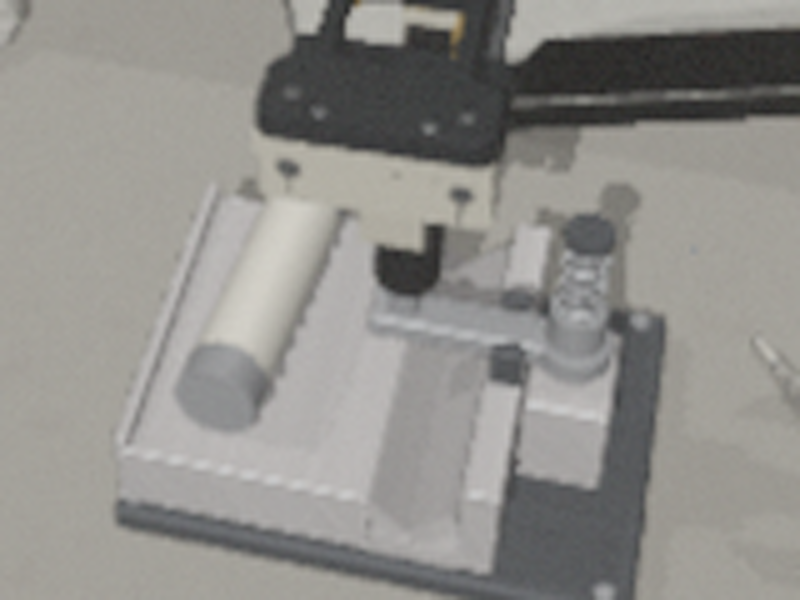

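Run:
```python
from plan import *
d=optics.capture("side"); s=state()
R=Ro.from_euler("xyz",s["tcp_rot"]).as_matrix()
for q in [(0,0,30),(0,0,49),(0,0,40)]:
    print(q,(proj(d,s["tool_pos"]+R@np.array(q))[0]-[230,240])*5)
print((proj(d,[565.7,-194.2,97])[0]-[230,240])*5,(proj(d,[565.7,-194.2,84])[0]-[230,240])*5)
```

```text
4.73 [ 566.1 -193.4  132.4] [1.875 1.55  0.021] [-0.1  0.5 -0.3] 60.3 [-0.46  0.55  1.47  0.01  1.11  1.39]
(0, 0, 30) [401.0126388  230.69109214]
(0, 0, 49) [391.27722818 269.25043968]
(0, 0, 40) [395.93532287 250.80097728]
[409.14395939 245.21271071] [407.11925715 270.39762285]
```

send_rows(commands=[[[0.0125, 0, 0, 0, 0.06], [0.0125, 0, 0, 0, 0.06], [0.0125, 0, 0, 0, 0.06], [0.0125, 0, 0, 0, 0.06], [0, 0, 0, 0, 0.06]]])

```text
time: 5.15
tool_pos: [567.7, -193.6, 85.8]
tcp_rot: [1.755, 1.543, -0.098]
contact_force: [-0.8, 0.3, 0.1]
grip_width: 60.1
```

send_rows(commands=[[[0, 0, 0, 0, 0.02], [0, 0, 0, 0, 0.02], [0, 0, 0, 0, 0.02], [0, 0, 0, 0, 0.02], [0, 0, 0, 0, 0.02], [0, 0, 0, 0, 0.02], [0, 0, 0, 0, 0.02]]])

```text
time: 5.73
tool_pos: [569.0, -194.3, 90.9]
tcp_rot: [1.685, 1.537, -0.168]
contact_force: [0.3, -0.8, -4.4]
grip_width: 24.4
```

Run:
```python
from plan import *
plan([(566,-194,82,-1.858,15)],0.06)
```

```text
5.73 [ 569.  -194.3   90.9] [ 1.685  1.537 -0.168] [ 0.3 -0.8 -4.4] 24.4 [-0.46  0.59  1.51  0.01  1.    1.39]
psi -1.853 tilt [ 0.033 -0.006 -0.999]
1 x [0.0089, -0.0029, 0.0005, 0.3, 0.06]
```

send_rows(commands=[[[-0.009, 0, 0, 0, 0.02], [-0.009, 0, 0, 0, 0.02]]])

```text
time: 5.9
tool_pos: [568.8, -194.4, 107.6]
tcp_rot: [1.697, 1.537, -0.156]
contact_force: [4.2, -0.8, -6.7]
grip_width: 24.5
```

Run:
```python
from plan import *
plan([(566,-194,82,-1.858,15)],0.06)
d=optics.capture("side")
crop(d,230,240,160,120,5,"pics/s5.png")
```

```text
5.9 [ 568.8 -194.4  107.6] [ 1.697  1.537 -0.156] [ 4.2 -0.8 -6.7] 24.5 [-0.46  0.57  1.5   0.01  1.04  1.39]
psi -1.853 tilt [ 0.033 -0.005 -0.999]
2 x [0.0128, -0.0014, 0.0002, 0.14, 0.06]
```

View pics/s5.png

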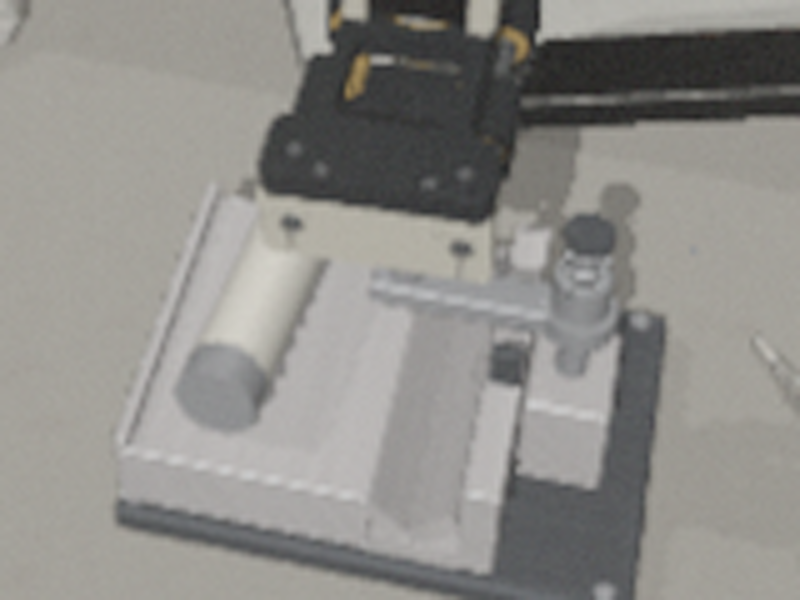

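send_rows(commands=[[[-0.001, 0.0005, 0.0078, -7, 0.02], [-0.001, 0.0005, 0.0078, -7, 0.02], [0, 0.0005, 0.0078, -7, 0.02], [0, 0.0005, 0.0078, -7, 0.02]]])

```text
time: 6.28
tool_pos: [567.5, -224.5, 111.7]
tcp_rot: [1.243, 1.538, -0.11]
contact_force: [3.8, -0.5, -6.4]
grip_width: 24.2
```

```bash
cat > arc.py <<'E'
from plan import *
s=state(); R=Ro.from_euler("xyz",s["tcp_rot"]).as_matrix(); g=s["tool_pos"]-19*R[:,0]
psi=np.arctan2(R[1,2],R[0,2]); v=g[:2]-[627.1,-212.4]
print("grasp",np.round(g,1),"rad",np.hypot(*v),"barangle",(np.arctan2(v[1],v[0])-2.854)%(2*np.pi),"psi rel",psi+1.858,"tilt",np.round(R[:,0],3))
E
python3 arc.py
```

```text
6.28 [ 567.5 -224.5  111.7] [ 1.243  1.538 -0.11 ] [ 3.8 -0.5 -6.4] 24.2 [-0.51  0.58  1.46  0.01  1.06  0.84]
grasp [ 566.9 -224.4  130.6] rad 61.43060972751436 barangle 0.48396992600782696 psi rel 0.5047904303907098 tilt [ 0.033 -0.004 -0.999]
```

send_rows(commands=[[[0.0005, 0.0005, 0.0078, -7, 0.02], [0.0005, 0.0005, 0.0078, -7, 0.02], [0.0005, 0.0005, 0.0078, -7, 0.02], [0.0005, 0.0005, 0.0078, -7, 0.02], [0.0005, 0.0005, 0.0078, -7, 0.02], [0.0005, 0.0005, 0.0078, -7, 0.02], [0.0005, 0.0005, 0.0078, -7, 0.02], [0.0005, 0.0005, 0.0078, -7, 0.02], [0.0005, 0.0005, 0.0078, -7, 0.02]]])

```text
time: 7.03
tool_pos: [612.5, -271.9, 104.5]
tcp_rot: [0.551, 1.546, 0.322]
contact_force: [3.2, -0.7, -5.5]
grip_width: 24.2
```

```bash
python3 arc.py
```

```text
7.03 [ 612.5 -271.9  104.5] [0.551 1.546 0.322] [ 3.2 -0.7 -5.5] 24.2 [-0.54  0.7   1.26  0.02  1.17 -0.32]
grasp [ 612.1 -272.   123.5] rad 61.497589295517734 barangle 1.611538950686235 psi rel 1.6295156613163386 tilt [ 0.023  0.008 -1.   ]
```

send_rows(commands=[[[0.009, 0, 0, 0, 0.02], [0.009, 0, 0, 0, 0.02], [0, 0, 0, 0, 0.055], [0, 0, 0, 0, 0.055], [0, 0, 0, 0, 0.055], [-0.03, 0, 0, 0, 0.055], [-0.04, 0, 0, 0, 0.055]]])

```text
time: 7.62
tool_pos: [606.8, -270.5, 149.6]
tcp_rot: [1.173, 1.554, 0.932]
contact_force: [1.3, -1.4, 0.5]
grip_width: 52.2
```

Run:
```python
from plan import *
s=state()
crop(optics.capture("top"),320,95,120,125,5,"pics/t6.png")
crop(optics.capture("side"),230,230,160,130,5,"pics/s6.png")
```

```text
7.62 [ 606.8 -270.5  149.6] [1.173 1.554 0.932] [ 1.3 -1.4  0.5] 52.2 [-0.54  0.66  1.21  0.02  1.27 -0.31]
```

View pics/t6.png

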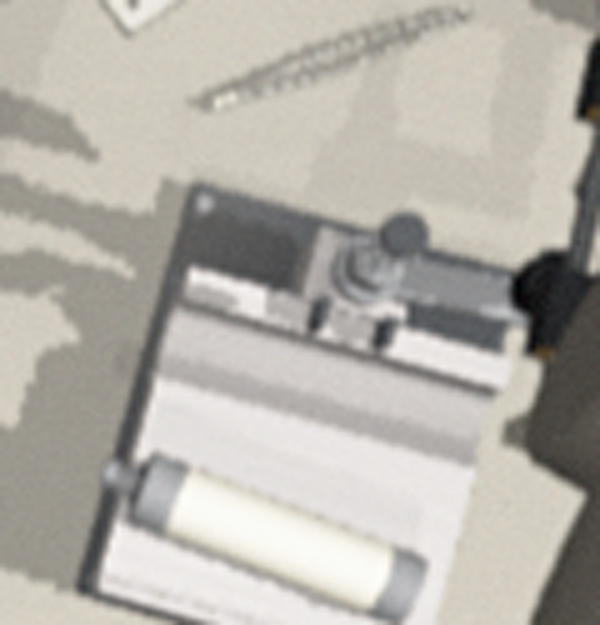

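View pics/s6.png

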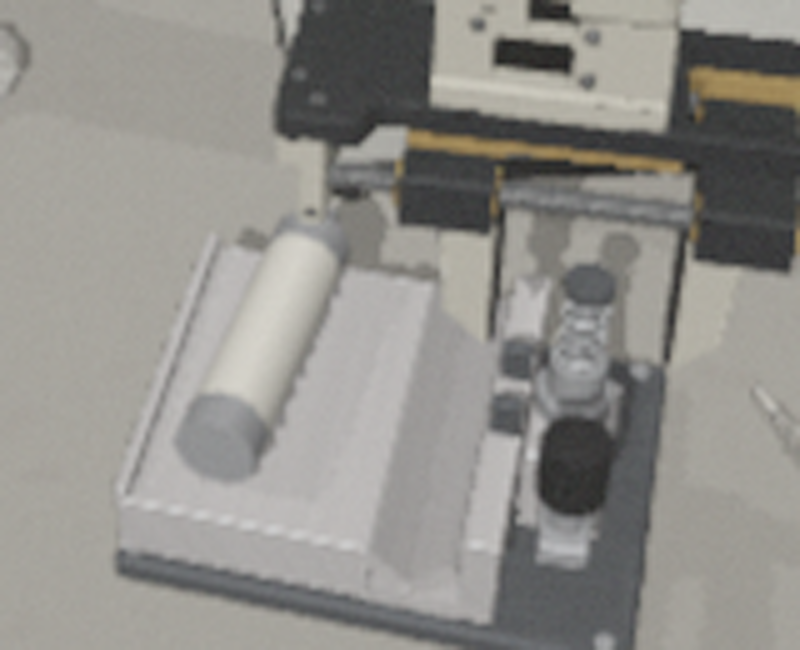

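Run:
```python
from fit import *
c,s=np.cos(r.x[2]),np.sin(r.x[2]);R=np.array([[c,-s],[s,c]])
for uv in [(320+142/5,95+488/5),(320+414/5,95+588/5),(320+(378+398)/2/5,95+(550+615)/2/5),(320+(158+178)/10,95+(530+465)/10)]:
    p=back(dt,uv,58)[:2]; print("top",np.round(R.T@(p-r.x[:2]),1))
for uv in [(230+217/5,230+442/5)]:
    p=back(ds,uv,56)[:2]; print("side",np.round(R.T@(p-r.x[:2]),1))
print(r.x)
```

```text
top [-65.  65.]
top [-73.5 -53.1]
top [-74.3 -42.3]
top [-65.8  53.6]
side [-75.7 -50.4]
[ 5.81038609e+02 -1.98773611e+02 -2.87299044e-01 -1.09313209e+02]
```

```bash
cat > cr.py <<'E'
from plan import *
P0=np.array([581.04,-198.77]); TH=-.2873
c,sn=np.cos(TH),np.sin(TH); RC=np.array([[c,-sn],[sn,c]])
def W(x,y,z): return (*(P0+RC@[x,y]),z)
def cpos():
    s=state(); R=Ro.from_euler("xyz",s["tcp_rot"]).as_matrix(); print("cradle tip",np.round(RC.T@(s["tool_pos"][:2]-P0),1),"grasp",np.round(RC.T@((s["tool_pos"]-19*R[:,0])[:2]-P0),1),"tilt",np.round(R[:,0],3))
E
python3 - <<'E'
from cr import *
cpos()
plan([(*W(-108,3,150),-1.858)],0.07,rot=7.1)
E
```

```text
7.82 [ 608.9 -271.7  153.1] [0.695 1.551 0.455] [-0.8 -0.  -0.2] 54.9 [-0.54  0.65  1.21  0.02  1.27 -0.31]
cradle tip [ 47.4 -62.1] grasp [ 47.1 -62.3] tilt [ 0.018  0.009 -1.   ]
7.82 [ 608.9 -271.7  153.1] [0.695 1.551 0.455] [-0.8 -0.  -0.2] 54.9 [-0.54  0.65  1.21  0.02  1.27 -0.31]
psi -0.24 tilt [ 0.018  0.009 -1.   ]
1 x [0.0002, 0.0052, -0.0109, 6.62, 0.07]
1 x [0.0002, 0.0039, -0.0114, 6.62, 0.07]
1 x [0.0002, 0.0025, -0.0118, 6.62, 0.07]
1 x [0.0002, 0.0012, -0.012, 6.62, 0.07]
1 x [0.0002, -0.0002, -0.012, 6.62, 0.07]
1 x [0.0002, -0.0016, -0.0119, 6.62, 0.07]
1 x [0.0002, -0.003, -0.0117, 6.62, 0.07]
1 x [0.0002, -0.0043, -0.0112, 6.62, 0.07]
1 x [0.0002, -0.0056, -0.0107, 6.62, 0.07]
1 x [0.0002, -0.0068, -0.01, 6.62, 0.07]
1 x [0.0002, -0.0079, -0.0091, 6.62, 0.07]
1 x [0.0002, -0.0089, -0.0081, 6.62, 0.07]
1 x [0.0002, -0.0097, -0.0071, 6.62, 0.07]
1 x [0.0002, -0.0105, -0.0059, 6.62, 0.07]
```

send_rows(commands=[[[0, 0.005, -0.011, 6.6, 0.07], [0, 0.004, -0.0115, 6.6, 0.07], [0, 0.0025, -0.012, 6.6, 0.07], [0, 0.001, -0.012, 6.6, 0.07], [0, 0, -0.012, 6.6, 0.07], [0, -0.0015, -0.012, 6.6, 0.07], [0, -0.003, -0.0115, 6.6, 0.07], [0, -0.0045, -0.011, 6.6, 0.07], [0, -0.0055, -0.0105, 6.6, 0.07], [0, -0.007, -0.01, 6.6, 0.07]]])

```text
time: 8.65
tool_pos: [503.8, -186.2, 135.7]
tcp_rot: [-2.937, 1.546, 1.891]
contact_force: [0.7, -0.3, 0.1]
grip_width: 70.1
```

send_rows(commands=[[[0, -0.008, -0.009, 6.6, 0.07], [0, -0.009, -0.008, 6.6, 0.07], [0, -0.01, -0.007, 6.6, 0.07], [0, -0.0105, -0.006, 6.6, 0.07]]])

```text
time: 8.98
tool_pos: [461.5, -149.3, 130.6]
tcp_rot: [-2.184, 1.536, 2.154]
contact_force: [-0.6, -0.1, 0.2]
grip_width: 69.8
```

Run:
```python
from cr import *
cpos()
plan([(*W(-106,3,53),-1.858)],0.07,step=25)
```

```text
8.98 [ 461.5 -149.3  130.6] [-2.184  1.536  2.154] [-0.6 -0.1  0.2] 69.8 [-0.48  0.39  1.75  0.02  1.04  1.45]
cradle tip [-128.7   13.5] grasp [-128.2   13.1] tilt [-0.019  0.029 -0.999]
8.98 [ 461.5 -149.3  130.6] [-2.184  1.536  2.154] [-0.6 -0.1  0.2] 69.8 [-0.48  0.39  1.75  0.02  1.04  1.45]
psi -1.945 tilt [-0.019  0.029 -0.999]
1 x [0.0194, 0.0059, 0.0021, -1.25, 0.07]
1 x [0.0194, 0.0058, 0.0023, -1.25, 0.07]
1 x [0.0194, 0.0058, 0.0024, -1.25, 0.07]
1 x [0.0194, 0.0057, 0.0025, -1.25, 0.07]
```

send_rows(commands=[[[0.016, 0.005, 0.002, -1.5, 0.07], [0.016, 0.005, 0.002, -1.5, 0.07], [0.016, 0.005, 0.003, -1.5, 0.07]]])

```text
time: 9.23
tool_pos: [468.5, -156.3, 80.2]
tcp_rot: [-2.219, 1.533, 2.191]
contact_force: [0.4, 0.3, 0.1]
grip_width: 69.9
```

Run:
```python
from cr import *
crop(optics.capture("side"),220,230,160,130,5,"pics/s7.png")
cpos()
plan([(*W(-106,3,53),-1.858)],0.07,step=25)
```

```text
9.28 [ 467.3 -156.2   77. ] [-2.165  1.528  2.246] [-1.3 -0.7 -2.6] 69.9 [-0.49  0.48  1.78  0.02  0.92  1.37]
cradle tip [-121.1    8.6] grasp [-120.5    8.1] tilt [-0.027  0.033 -0.999]
9.28 [ 467.3 -156.2   77. ] [-2.165  1.528  2.246] [-1.3 -0.7 -2.6] 69.9 [-0.49  0.48  1.78  0.02  0.92  1.37]
psi -1.873 tilt [-0.027  0.033 -0.999]
2 x [0.012, 0.0076, 0.0027, -0.43, 0.07]
```

View pics/s7.png

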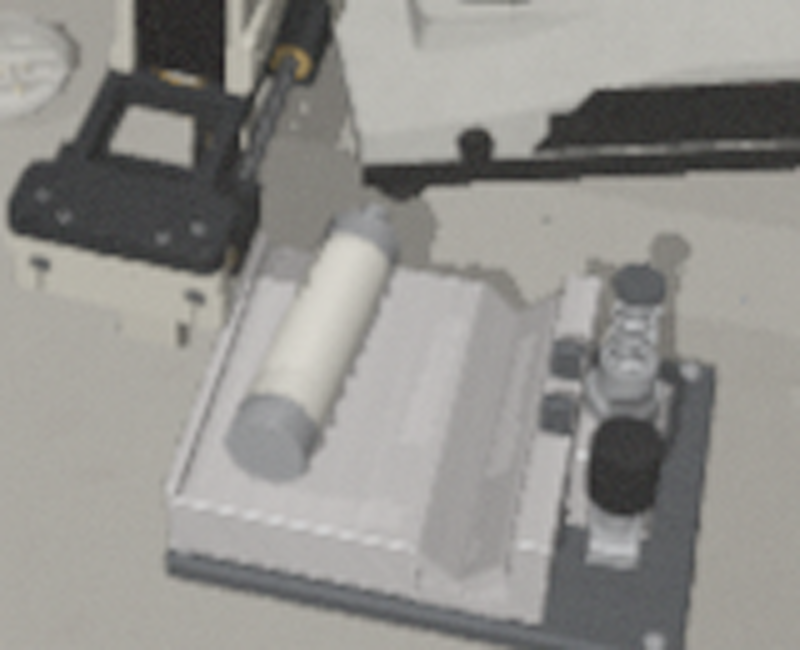

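send_rows(commands=[[[0.011, 0.005, 0.002, 0, 0.07], [0.011, 0.004, 0.002, 0, 0.07]]])

```text
time: 9.45
tool_pos: [472.4, -161.0, 52.7]
tcp_rot: [-2.126, 1.524, 2.283]
contact_force: [0.0, -0.2, -0.2]
grip_width: 70.1
```

Run:
```python
from cr import *
crop(optics.capture("side"),220,230,160,130,5,"pics/s8.png")
crop(optics.capture("top"),320,115,120,125,5,"pics/t8.png")
cpos()
plan([(*W(-60,0,53),-1.858)],0.07,step=10)
```

```text
9.55 [ 471.9 -160.9   52.1] [-2.111  1.523  2.298] [ 0.2 -0.   0.1] 70.1 [-0.49  0.53  1.78  0.02  0.88  1.37]
cradle tip [-115.3    5.4] grasp [-114.6    4.9] tilt [-0.032  0.036 -0.999]
9.55 [ 471.9 -160.9   52.1] [-2.111  1.523  2.298] [ 0.2 -0.   0.1] 70.1 [-0.49  0.53  1.78  0.02  0.88  1.37]
psi -1.875 tilt [-0.032  0.036 -0.999]
1 x [-0.0002, 0.0092, 0.0007, -0.16, 0.07]
4 x [-0.0002, 0.0092, 0.0008, -0.16, 0.07]
1 x [-0.0002, 0.0092, 0.0009, -0.16, 0.07]
```

View pics/s8.png

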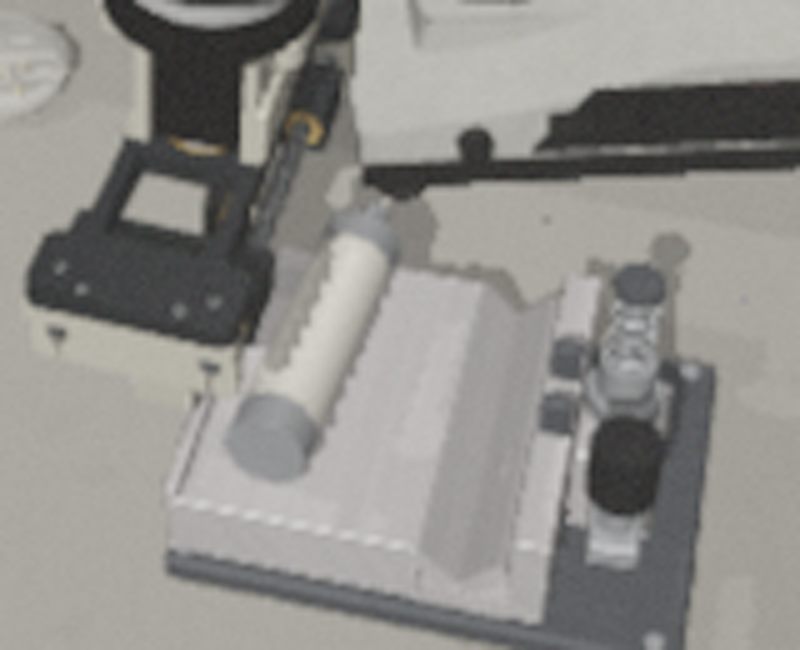

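View pics/t8.png

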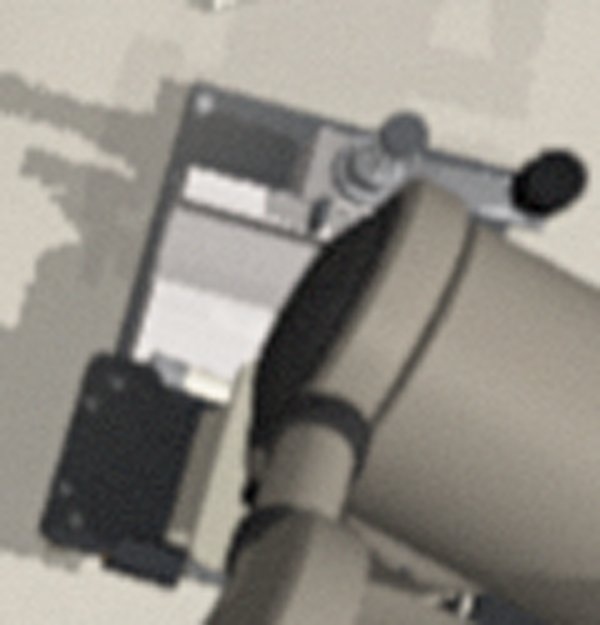

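send_rows(commands=[[[0, 0.007, 0.001, 0, 0.07], [0, 0.007, 0.001, 0, 0.07], [0, 0.004, 0.001, 0, 0.07], [0, 0.004, 0.0005, -0.5, 0.07], [0, 0.004, 0.0005, -0.5, 0.07], [0, 0.004, 0, 0, 0.07]]])

```text
time: 10.05
tool_pos: [502.1, -174.7, 52.7]
tcp_rot: [-2.142, 1.524, 2.284]
contact_force: [0.1, 0.7, 0.2]
grip_width: 70.5
```

Run:
```python
from cr import *
crop(optics.capture("side"),220,230,160,130,5,"pics/s9.png")
cpos()
plan([(*W(-60,0,53),-1.858)],0.07,step=10)
```

```text
10.1 [ 503.  -175.    52.8] [-2.154  1.525  2.272] [ 1.2 -0.8  0.4] 70.1 [-0.49  0.58  1.68  0.02  0.93  1.36]
cradle tip [-81.6   0.6] grasp [-80.8   0.2] tilt [-0.029  0.035 -0.999]
10.1 [ 503.  -175.    52.8] [-2.154  1.525  2.272] [ 1.2 -0.8  0.4] 70.1 [-0.49  0.58  1.68  0.02  0.93  1.36]
psi -1.858 tilt [-0.029  0.035 -0.999]
3 x [-0.0001, 0.0072, 0.0002, 0.0, 0.07]
```

View pics/s9.png

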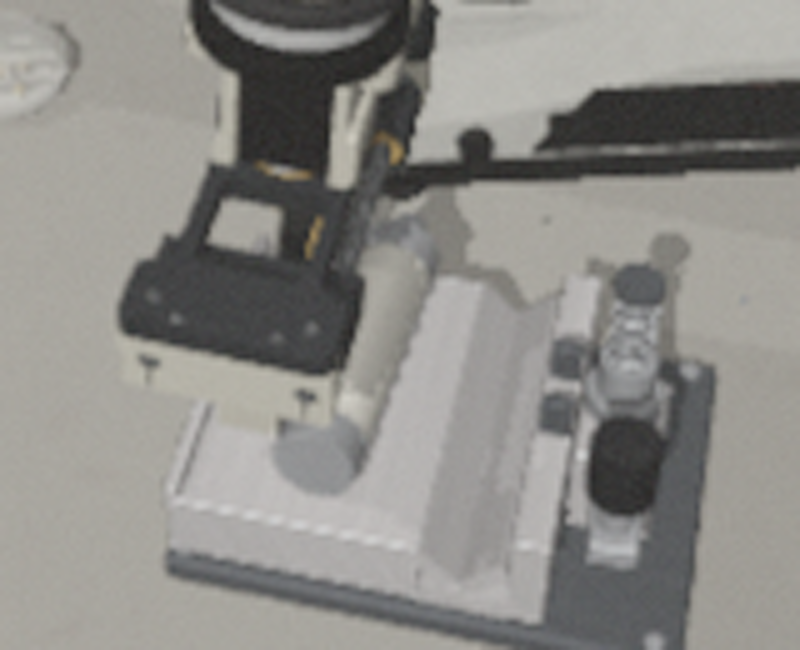

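send_rows(commands=[[[0, 0.004, 0, 0, 0.07], [0, 0.004, 0, 0, 0.07], [0, 0.004, 0, 0, 0.07], [0, 0.004, 0, 0, 0.07], [0, 0.004, 0, 0, 0.07], [0, 0.004, 0, 0, 0.07], [0, 0.004, 0, 0, 0.07]]])

```text
time: 10.68
tool_pos: [532.2, -183.4, 51.9]
tcp_rot: [-2.151, 1.525, 2.275]
contact_force: [0.1, -0.4, -0.0]
grip_width: 70.0
```

Run:
```python
from cr import *
crop(optics.capture("side"),220,230,160,130,5,"pics/s10.png")
cpos()
```

```text
10.73 [ 533.  -183.7   52. ] [-2.161  1.526  2.264] [ 1.4 -0.9 -0. ] 70.2 [-0.48  0.62  1.59  0.02  0.97  1.37]
cradle tip [-50.4   0.8] grasp [-49.6   0.3] tilt [-0.029  0.034 -0.999]
```

View pics/s10.png

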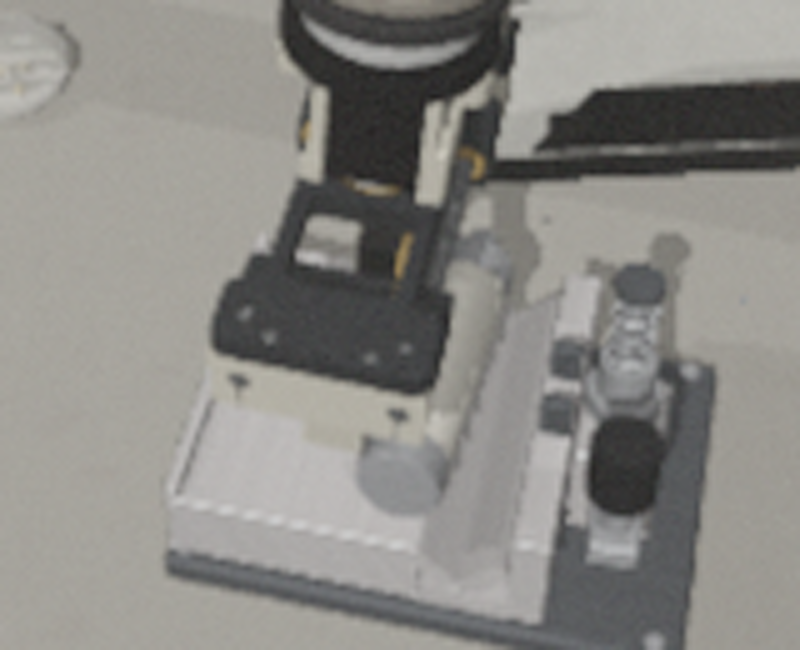

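send_rows(commands=[[[0, 0.004, 0, 0, 0.07], [0, 0.004, 0, 0, 0.07], [0, 0.003, 0, 0, 0.07], [0, -0.003, 0, 0, 0.07]]])

```text
time: 11.07
tool_pos: [542.3, -186.5, 51.4]
tcp_rot: [-2.166, 1.526, 2.26]
contact_force: [-0.2, 0.4, -0.0]
grip_width: 70.1
```

Run:
```python
from cr import *
crop(optics.capture("side"),220,230,160,130,5,"pics/s11.png")
cpos()
```

```text
11.12 [ 541.1 -186.    51.3] [-2.151  1.525  2.275] [-0.5  0.5  0. ] 70.1 [-0.47  0.64  1.57  0.02  0.98  1.37]
cradle tip [-42.    0.9] grasp [-41.2   0.5] tilt [-0.03   0.035 -0.999]
```

View pics/s11.png

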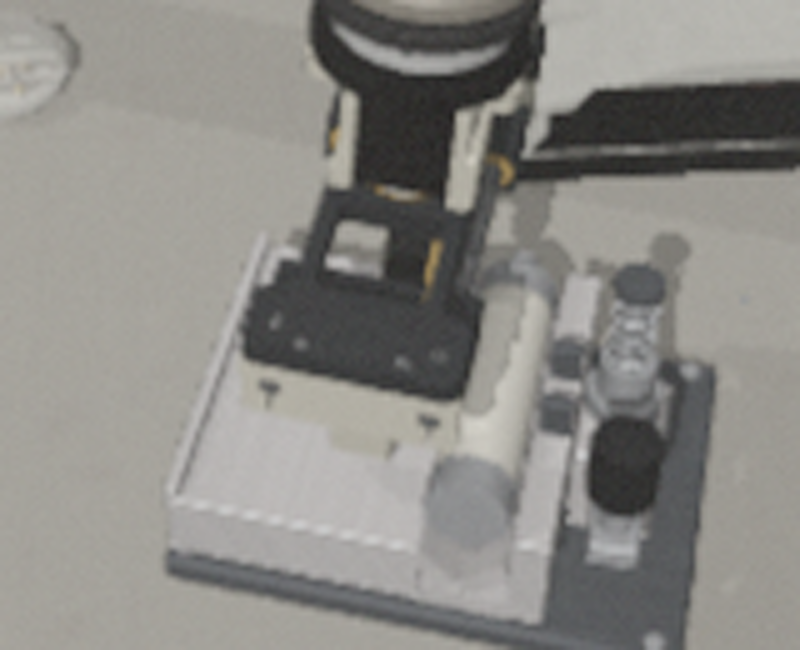

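send_rows(commands=[[[-0.01, -0.004, 0, 0, 0.05], [-0.03, 0, 0, 0, 0.03], [-0.035, -0.01, 0, -7, 0.01], [-0.02, -0.01, -0.005, -7, 0], [0, -0.01, -0.005, -7, 0], [0, -0.01, -0.005, -7, 0], [0, 0, -0.01, -7, 0]]])

```text
time: 11.7
tool_pos: [494.7, -159.2, 156.6]
tcp_rot: [-2.75, 1.524, 2.3]
contact_force: [0.7, 0.1, -0.4]
grip_width: 27.8
```

Run:
```python
from cr import *
crop(optics.capture("side"),220,230,160,130,5,"pics/s12.png")
crop(optics.capture("top"),320,95,120,125,5,"pics/t12.png")
cpos()
```

```text
11.8 [ 495.2 -157.8  156.3] [-2.755  1.523  2.291] [-0.1  0.1  0.2] 19.6 [-0.47  0.42  1.61  0.02  1.15  0.76]
cradle tip [-93.9  14.9] grasp [-93.2  14.5] tilt [-0.032  0.036 -0.999]
```

View pics/s12.png

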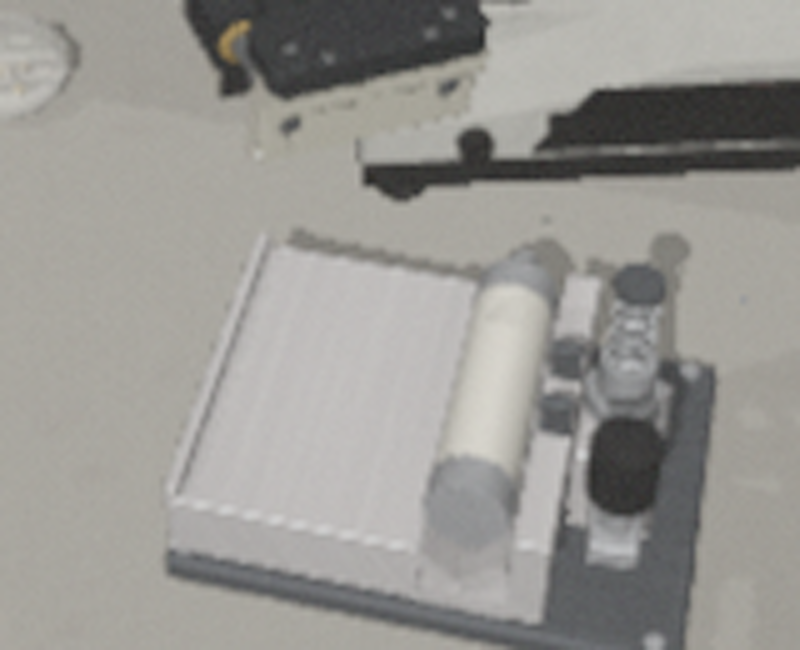

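View pics/t12.png

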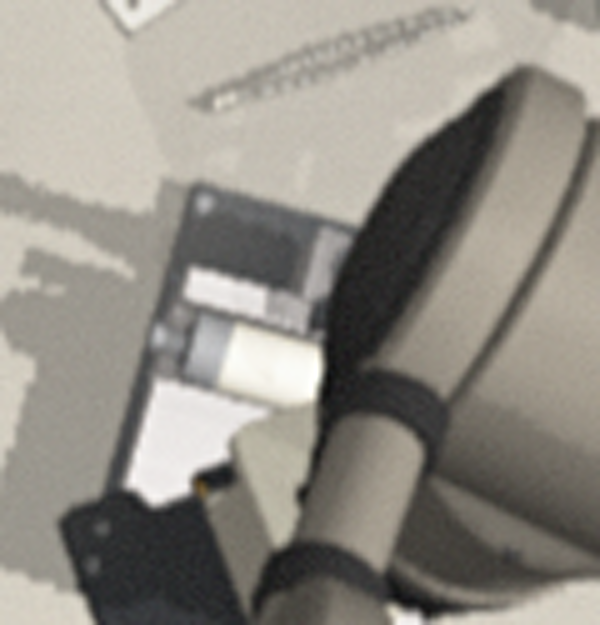

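Run:
```python
from cr import *
dt=optics.capture("top");ds=optics.capture("side")
for n,d,uv,z in [("top +y end",dt,(320+193/5,95+346/5),52),("nozzle tip",dt,(320+152/5,95+336/5),50),("side -y face ctr",ds,(220+467/5,230+507/5),48.6),("side bottom of face",ds,(220+465/5,230+548/5),32.6),("side top of -y face edge",ds,(220+475/5,230+458/5),64.6),("side +y end top",ds,(220+520/5,230+252/5),62)]:
    p=back(d,uv,z); print(n,np.round(RC.T@(p[:2]-P0),1))
```

```text
top +y end [ 0.1 60. ]
nozzle tip [-0.1 77.5]
side -y face ctr [ -0.4 -55.6]
side bottom of face [  0.8 -60.9]
side top of -y face edge [ -0.1 -46.5]
side +y end top [-1.1 65.1]
```

Run:
```python
from cr import *
plan([(609,-270,150,-0.24)],0.055,rot=7.1)
```

```text
11.9 [ 495.9 -158.8  155.4] [-2.74   1.523  2.3  ] [ 0.4 -0.5 -0.1] 11.9 [-0.47  0.43  1.61  0.02  1.15  0.77]
psi -1.243 tilt [-0.032  0.036 -0.999]
1 x [0.0006, 0.0079, 0.0157, -6.39, 0.055]
1 x [0.0006, 0.0061, 0.0165, -6.39, 0.055]
1 x [0.0006, 0.0043, 0.0171, -6.39, 0.055]
1 x [0.0006, 0.0023, 0.0175, -6.39, 0.055]
1 x [0.0006, 0.0004, 0.0176, -6.39, 0.055]
1 x [0.0006, -0.0016, 0.0175, -6.39, 0.055]
1 x [0.0006, -0.0035, 0.0173, -6.39, 0.055]
1 x [0.0006, -0.0054, 0.0168, -6.39, 0.055]
1 x [0.0006, -0.0073, 0.0161, -6.39, 0.055]
```

send_rows(commands=[[[0, 0.007, 0.0145, -6.4, 0.055], [0, 0.0055, 0.015, -6.4, 0.055], [0, 0.004, 0.016, -6.4, 0.055], [0, 0.002, 0.016, -6.4, 0.055], [0, 0, 0.016, -6.4, 0.055], [0, -0.0015, 0.016, -6.4, 0.055], [0, -0.0035, 0.016, -6.4, 0.055], [0, -0.005, 0.015, -6.4, 0.055], [0, 0, 0, -3, 0.055]]])

```text
time: 12.65
tool_pos: [591.0, -257.5, 145.6]
tcp_rot: [2.64, 1.519, 2.353]
contact_force: [-1.7, 0.3, -0.7]
grip_width: 54.8
```

Run:
```python
from cr import *
cpos()
plan([(612,-272,130,-0.24)],0.055,step=20)
crop(optics.capture("side"),220,230,160,130,5,"pics/s13.png")
crop(optics.capture("top"),340,75,120,125,5,"pics/t13.png")
```

```text
12.65 [ 591.  -257.5  145.6] [2.64  1.519 2.353] [-1.7  0.3 -0.7] 54.8 [-0.54  0.66  1.23  0.01  1.31 -0.25]
cradle tip [ 26.1 -53.5] grasp [ 27. -54.] tilt [-0.036  0.037 -0.999]
12.65 [ 591.  -257.5  145.6] [2.64  1.519 2.353] [-1.7  0.3 -0.7] 54.8 [-0.54  0.66  1.23  0.01  1.31 -0.25]
psi -0.286 tilt [-0.036  0.037 -0.999]
1 x [0.0078, -0.004, 0.0121, -1.32, 0.055]
1 x [0.0078, -0.0043, 0.012, -1.32, 0.055]
```

View pics/s13.png

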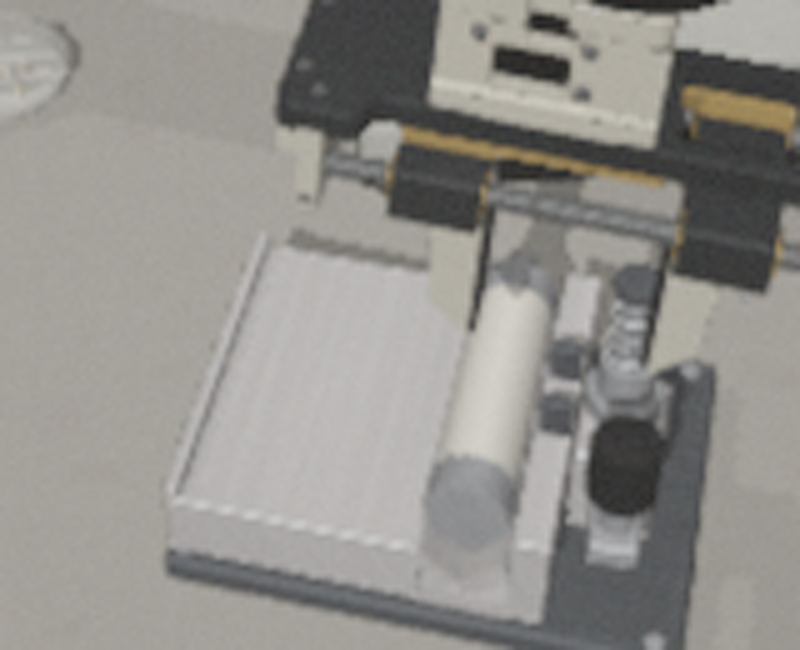

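View pics/t13.png

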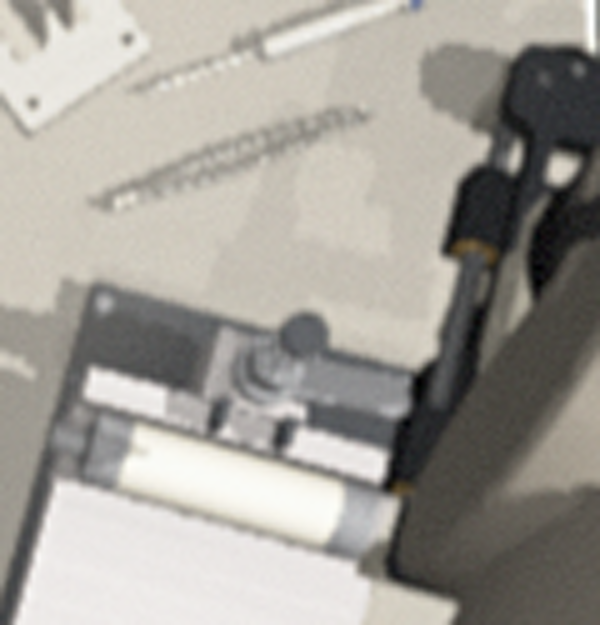

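send_rows(commands=[[[0.008, -0.004, 0.012, -1, 0.055], [0.008, -0.004, 0.01, -1, 0.055], [0, 0, 0, 0, 0.055]]])

```text
time: 13.0
tool_pos: [607.7, -269.4, 127.6]
tcp_rot: [2.629, 1.516, 2.361]
contact_force: [0.0, -0.3, -0.5]
grip_width: 55.1
```

Run:
```python
from cr import *
import runpy; runpy.run_path("arc.py")
plan([(612,-272,84,-0.24)],0.055,step=20)
crop(optics.capture("side"),220,230,160,130,5,"pics/s14.png")
```

```text
13.0 [ 607.7 -269.4  127.6] [2.629 1.516 2.361] [ 0.  -0.3 -0.5] 55.1 [-0.54  0.71  1.17  0.01  1.31 -0.27]
grasp [ 608.5 -270.1  146.6] rad 60.64345253554608 barangle 1.5463327235206181 psi rel 1.5902115712208162 tilt [-0.039  0.039 -0.998]
13.0 [ 607.7 -269.4  127.6] [2.629 1.516 2.361] [ 0.  -0.3 -0.5] 55.1 [-0.54  0.71  1.17  0.01  1.31 -0.27]
psi -0.268 tilt [-0.039  0.039 -0.998]
3 x [0.0145, -0.0005, 0.0016, -0.53, 0.055]
```

View pics/s14.png

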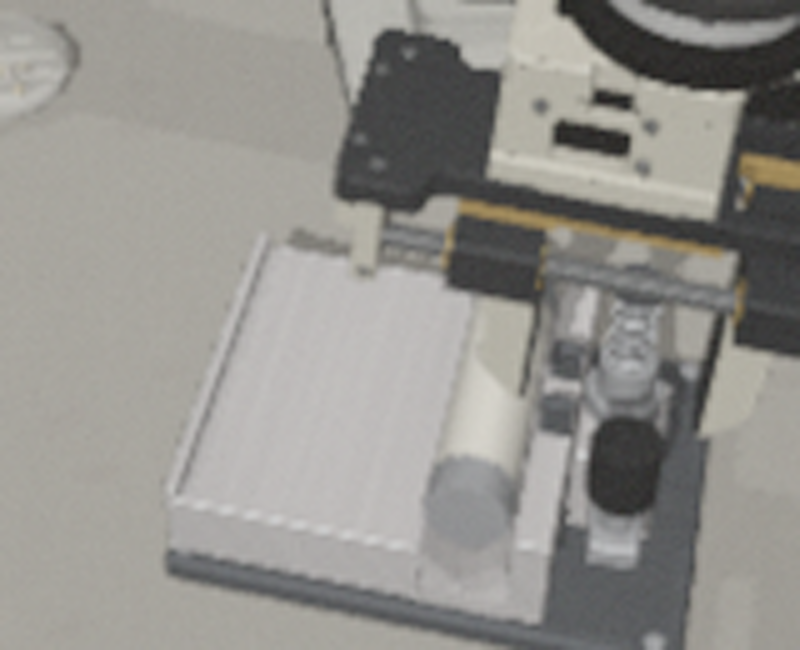

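send_rows(commands=[[[0.015, -0.001, 0.001, 0, 0.055], [0.015, -0.001, 0.001, 0, 0.055], [0.015, 0, 0, 0, 0.055]]])

```text
time: 13.3
tool_pos: [608.2, -269.9, 87.3]
tcp_rot: [2.599, 1.523, 2.321]
contact_force: [-0.2, 0.0, 1.3]
grip_width: 55.2
```

```bash
python3 arc.py
```

```text
13.3 [ 608.2 -269.9   87.3] [2.599 1.523 2.321] [-0.2  0.   1.3] 55.2 [-0.54  0.75  1.22  0.01  1.22 -0.27]
grasp [ 608.8 -270.6  106.3] rad 60.96123866783668 barangle 1.5537483317976077 psi rel 1.580863548529015 tilt [-0.033  0.035 -0.999]
```

Close on the knob a touch lower.

send_rows(commands=[[[0.004, -0.001, 0.001, 0, 0.02], [0.001, 0, 0, 0, 0.02], [0.001, 0, 0, 0, 0.02], [0.001, 0, 0, 0, 0.02], [0, 0, 0, 0, 0.02]]])

```text
time: 13.72
tool_pos: [607.1, -269.5, 80.6]
tcp_rot: [2.62, 1.521, 2.336]
contact_force: [1.5, 0.3, -0.4]
grip_width: 26.1
```

```bash
python3 arc.py
```

```text
13.72 [ 607.1 -269.5   80.6] [2.62  1.521 2.336] [ 1.5  0.3 -0.4] 26.1 [-0.54  0.75  1.23  0.01  1.21 -0.26]
grasp [ 607.8 -270.2   99.6] rad 60.912541637124455 barangle 1.5354327733979574 psi rel 1.5741589237062195 tilt [-0.035  0.036 -0.999]
```

send_rows(commands=[[[0, 0, 0, 0, 0.02], [-0.008, 0, 0, 0, 0.02], [-0.01, 0, 0, 0, 0.02], [-0.005, 0, 0, 0, 0.02]]])

```text
time: 14.05
tool_pos: [607.6, -269.4, 104.0]
tcp_rot: [2.614, 1.518, 2.329]
contact_force: [1.0, 0.3, -6.2]
grip_width: 24.3
```

```bash
python3 arc.py
python3 - <<'E'
from cr import *
crop(optics.capture("side"),220,230,160,130,5,"pics/s15.png")
E
```

```text
14.05 [ 607.6 -269.4  104. ] [2.614 1.518 2.329] [ 1.   0.3 -6.2] 24.3 [-0.54  0.73  1.2   0.01  1.26 -0.26]
grasp [ 608.3 -270.2  122.9] rad 60.760197697530344 barangle 1.543031358805746 psi rel 1.5733304416615208 tilt [-0.036  0.038 -0.999]
```

View pics/s15.png

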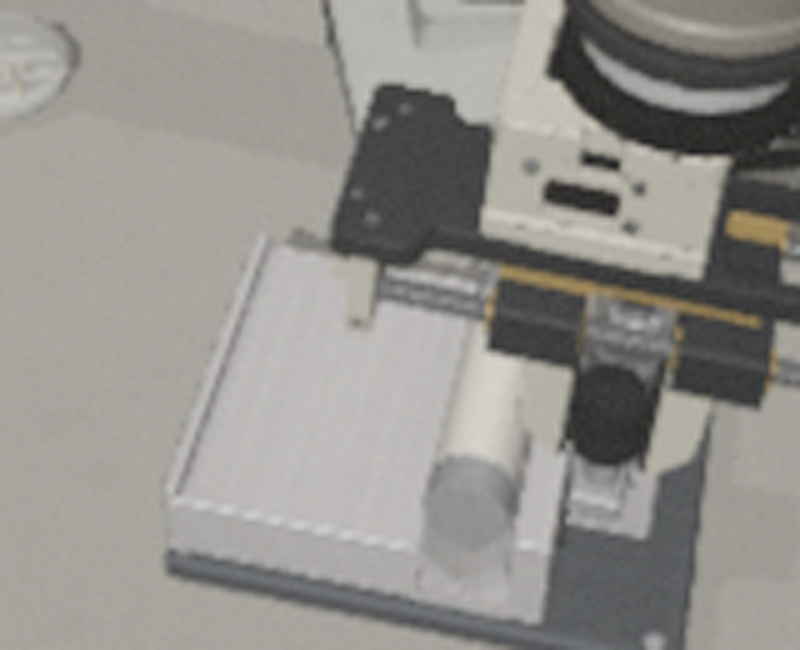

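send_rows(commands=[[[0, 0.0005, -0.0078, 7, 0.02], [0, 0.0005, -0.0078, 7, 0.02], [0, 0.0005, -0.0078, 7, 0.02], [0, 0.0005, -0.0078, 7, 0.02], [0, 0.0005, -0.0078, 7, 0.02]]])

```text
time: 14.52
tool_pos: [576.9, -246.2, 107.1]
tcp_rot: [-3.125, 1.52, 2.249]
contact_force: [3.8, 2.8, -7.6]
grip_width: 24.4
```

```bash
python3 arc.py
```

```text
14.52 [ 576.9 -246.2  107.1] [-3.125  1.52   2.249] [ 3.8  2.8 -7.6] 24.4 [-0.53  0.66  1.34  0.02  1.19  0.37]
grasp [ 577.5 -246.9  126.1] rad 60.41477263838985 barangle 0.8958364512315331 psi rel 0.9481597686383638 tilt [-0.032  0.039 -0.999]
```

send_rows(commands=[[[0.0005, 0.0005, -0.0078, 7, 0.02], [0.0005, 0.0005, -0.0078, 7, 0.02], [0.0005, 0.0005, -0.0078, 7, 0.02], [0, 0.0005, -0.0078, 7, 0.02], [0, 0.0005, -0.0078, 7, 0.02], [0, 0.0004, -0.006, 5, 0.02]]])

```text
time: 15.02
tool_pos: [566.9, -203.5, 109.6]
tcp_rot: [-2.531, 1.531, 2.124]
contact_force: [2.0, -1.4, -6.9]
grip_width: 24.5
```

```bash
python3 arc.py
python3 - <<'E'
from cr import *
crop(optics.capture("side"),220,230,160,130,5,"pics/s16.png")
E
```

```text
15.02 [ 566.9 -203.5  109.6] [-2.531  1.531  2.124] [ 2.  -1.4 -6.9] 24.5 [-0.48  0.61  1.43  0.02  1.14  1.14]
grasp [ 567.3 -204.1  128.6] rad 60.32863265360573 barangle 0.14966592121373123 psi rel 0.22954491458443727 tilt [-0.021  0.034 -0.999]
```

View pics/s16.png

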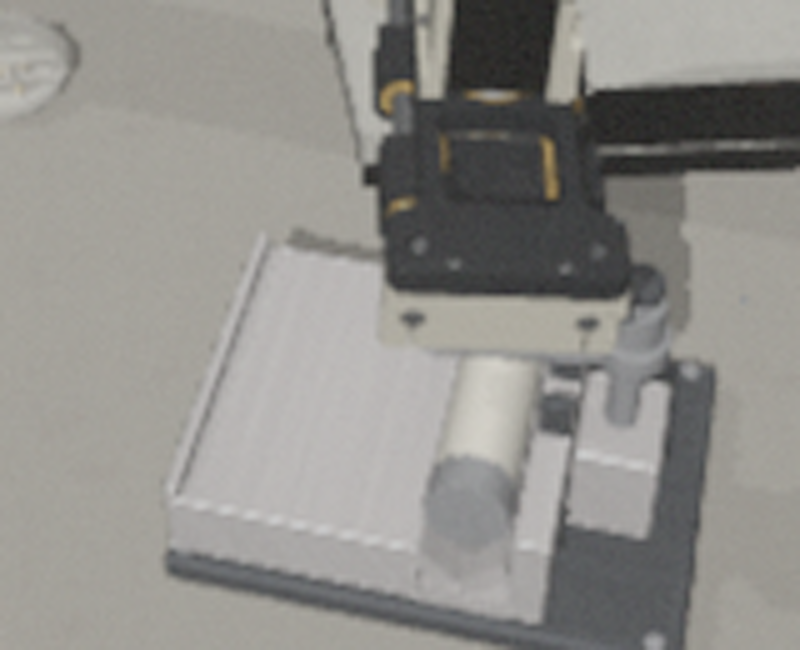

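send_rows(commands=[[[0.0015, 0.0003, -0.005, 5, 0.02], [0.0015, 0.0003, -0.004, 4, 0.02]]])

```text
time: 15.23
tool_pos: [569.0, -194.2, 107.7]
tcp_rot: [-2.383, 1.532, 2.112]
contact_force: [2.2, 0.9, -6.7]
grip_width: 24.5
```

```bash
python3 arc.py
```

```text
15.23 [ 569.  -194.2  107.7] [-2.383  1.532  2.112] [ 2.2  0.9 -6.7] 24.5 [-0.47  0.61  1.43  0.02  1.13  1.31]
grasp [ 569.3 -194.9  126.7] rad 60.363485409323125 barangle 6.275809629632999 psi rel 0.06878812965763159 tilt [-0.02   0.033 -0.999]
```

send_rows(commands=[[[0, 0, -0.0015, 2, 0.02], [0.006, 0, -0.0003, 0, 0.02]]])

```text
time: 15.4
tool_pos: [569.4, -193.9, 102.8]
tcp_rot: [-2.295, 1.536, 2.166]
contact_force: [-1.3, -2.4, -5.6]
grip_width: 24.1
```

```bash
python3 arc.py
python3 - <<'E'
from cr import *
crop(optics.capture("side"),250,260,120,100,6,"pics/s17.png")
E
```

```text
15.4 [ 569.4 -193.9  102.8] [-2.295  1.536  2.166] [-1.3 -2.4 -5.6] 24.1 [-0.46  0.61  1.44  0.02  1.12  1.35]
grasp [ 569.7 -194.4  121.7] rad 60.1384940578771 barangle 6.2667893454014845 psi rel 0.03622008615686889 tilt [-0.019  0.029 -0.999]
```

View pics/s17.png

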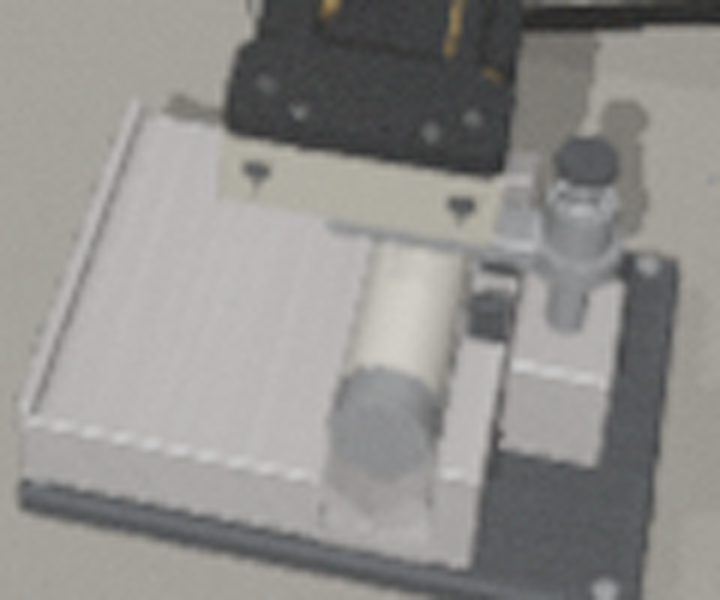

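send_rows(commands=[[[0.005, 0, -0.0002, 0, 0.02], [0.005, 0, -0.0002, 0, 0.02]]])

```text
time: 15.62
tool_pos: [569.2, -193.9, 90.8]
tcp_rot: [-2.308, 1.536, 2.158]
contact_force: [-0.4, -2.1, -4.2]
grip_width: 24.3
```

```bash
python3 arc.py
```

```text
15.62 [ 569.2 -193.9   90.8] [-2.308  1.536  2.158] [-0.4 -2.1 -4.2] 24.3 [-0.46  0.62  1.45  0.02  1.09  1.34]
grasp [ 569.6 -194.5  109.8] rad 60.26115899373523 barangle 6.2685055168525725 psi rel 0.04100649814443247 tilt [-0.019  0.029 -0.999]
```

send_rows(commands=[[[0.003, 0, 0, 0, 0.02], [0.002, 0, 0, 0, 0.02]]])

```text
time: 15.78
tool_pos: [569.4, -194.0, 86.9]
tcp_rot: [-2.335, 1.537, 2.133]
contact_force: [-8.6, 1.5, 24.9]
grip_width: 24.6
```

```bash
python3 arc.py
python3 - <<'E'
from cr import *
crop(optics.capture("side"),250,260,120,100,6,"pics/s18.png")
E
```

```text
15.78 [ 569.4 -194.    86.9] [-2.335  1.537  2.133] [-8.6  1.5 24.9] 24.6 [-0.47  0.63  1.46  0.02  1.08  1.34]
grasp [ 569.7 -194.6  105.9] rad 60.10299521166726 barangle 6.270024987758609 psi rel 0.04264703783656687 tilt [-0.018  0.029 -0.999]
```

View pics/s18.png

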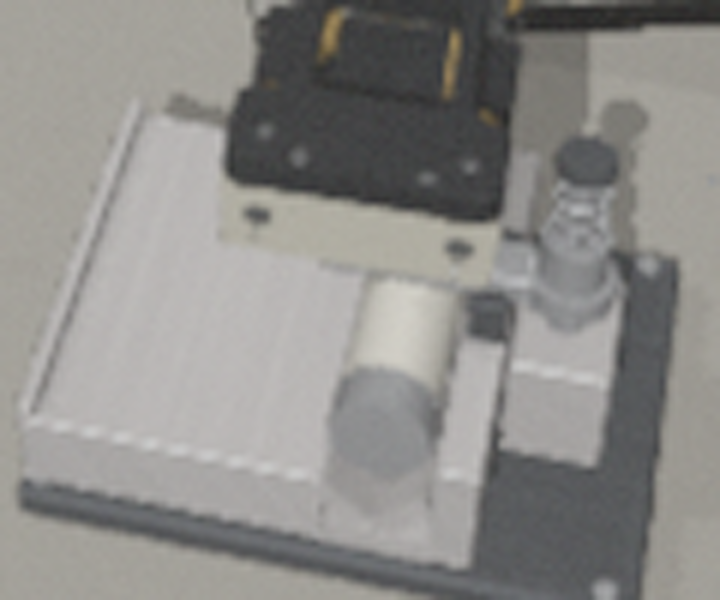

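send_rows(commands=[[[-0.0015, 0, 0, 0, 0.055], [0, 0, 0, 0, 0.055], [0, 0, 0, 0, 0.055], [0, 0, 0, 0, 0.055]]])

```text
time: 16.17
tool_pos: [570.0, -193.3, 90.6]
tcp_rot: [-2.425, 1.537, 2.045]
contact_force: [0.2, 0.6, 0.7]
grip_width: 46.6
```

send_rows(commands=[[[-0.02, 0, 0, 0, 0.055], [-0.035, 0, 0, 0, 0.055], [-0.035, -0.01, 0, 0, 0.055], [0, -0.035, 0, 0, 0.055], [0, -0.035, 0, 0, 0.055], [0, -0.035, 0, 0, 0.055], [0, 0, 0, 0, 0.055]]])

```text
time: 16.75
tool_pos: [455.8, -165.6, 184.4]
tcp_rot: [-2.383, 1.531, 2.088]
contact_force: [0.6, -0.0, -0.6]
grip_width: 55.0
```

Run:
```python
from cr import *
cpos()
crop(optics.capture("side"),220,230,160,130,5,"pics/s19.png")
crop(optics.capture("top"),320,95,120,125,5,"pics/t19.png")
cv2.imwrite("pics/tfull19.png",optics.capture("top")["color"])
```

```text
16.75 [ 455.8 -165.6  184.4] [-2.383  1.531  2.088] [ 0.6 -0.  -0.6] 55.0 [-0.52  0.33  1.67  0.02  1.18  1.28]
cradle tip [-129.5   -3.7] grasp [-129.    -4.2] tilt [-0.02   0.034 -0.999]
```

View pics/s19.png

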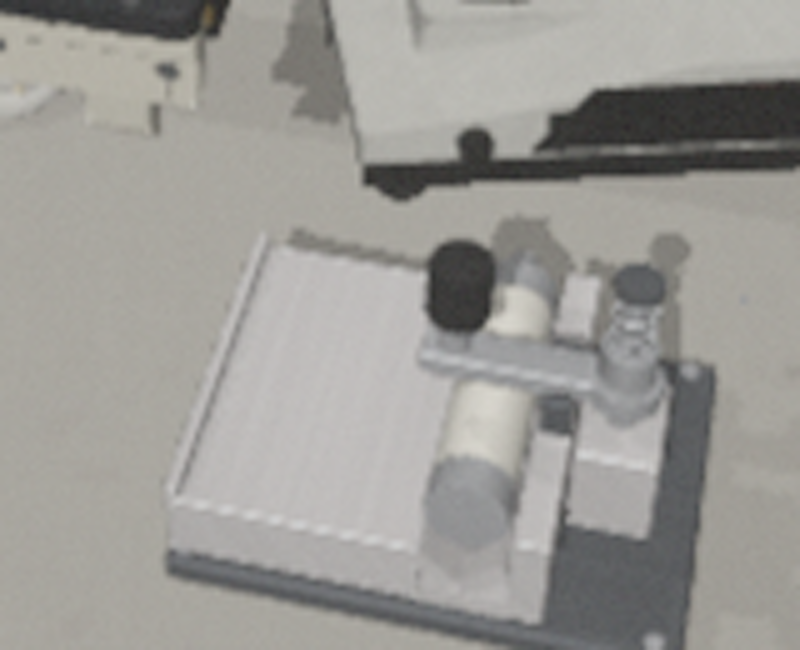

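View pics/t19.png

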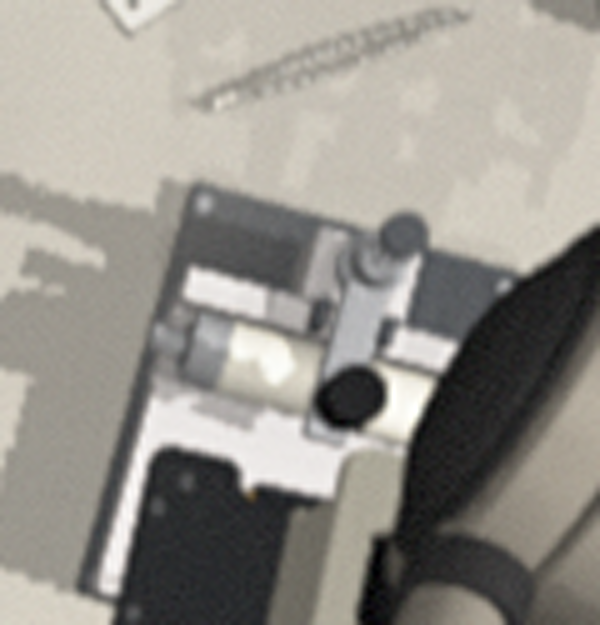

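View pics/tfull19.png

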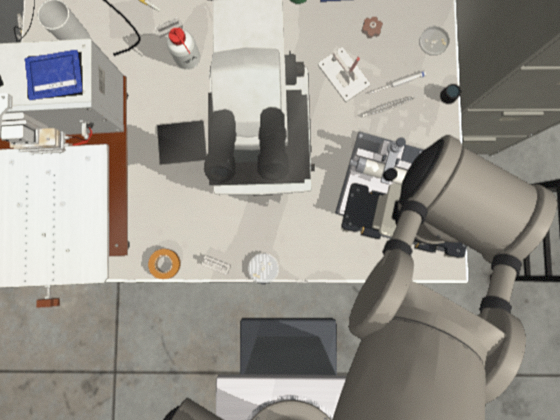

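Run:
```python
from plant import close_job
print(close_job())
```

```text
the job is handed in; nothing more can be done
None
```

The barrel is clamped in the V trough and the job is handed in. It took about 17 s of the 61 s allowed.

**What I did:** I lifted the bar by its knob, turned it about 90° aside and lowered it there. I then rolled the barrel off the shelf into the trough with both fingers. Next I gripped the knob again, lifted the bar, turned it back to its stop and lowered it between the ears onto the barrel. I let go and moved the arm clear.

**Last checks:**
- **Bar:** The final pictures show it between its ears, resting across the seated barrel. When I lowered it, it stopped at roughly the height expected for a seated barrel. I pressed it down with about 25 N at that moment.
- **Petri dish, spare bar and tape roll:** They look unmoved in the last top view, and the gripper was touching nothing.
- **Barrel centring:** It is centred to about 1–4 mm along the trough, towards +y. The top camera gave about 1 mm and the side camera about 4 mm. I judged that close enough and did not correct it.
- **Tool tilt:** It drifted by about 2–3° during the work, which did not affect the grips.

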